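Snug up the manifold's taper plug with the T-key

TASK

The tapered threaded plug in the top of the gas manifold is only finger-tight. Take the T-key from its stand, fit its square socket fully down over the plug's square head, and turn clockwise (seen from above) until you feel the plug run out of its easy turning and go snug, just a few degrees into the firm resistance and no more: over-tightening ruins the sleeve. Then lift the key off and set it back upright in its stand, without disturbing the other things on the bench.

Things in the scene. Friction and masses are not known exactly. Their poses are not given: they have to be found in the camera images.
- manifold: Aluminium gas manifold block, 70 (x) x 124 (y) x 50 mm high, on a dark foot plate 100 x 170 x 8 mm screwed to the bench; fixed. Origin: centre of its underside, z up. Three brass hose barbs stick out 27 mm from its +x side, 28 mm up. The plug sits in the middle of its top; two steel blanking caps, 6 mm high, stand 44 mm to either side of it along y.
- plug_shoulder (a point): Brass tapered plug, already started in its thread. The point lies on its axis on its round shoulder (29 mm diameter, 6 mm above the block's top, 56 mm above the bench). A square head, 18 mm wide, rises 16 mm from there, its sides along this point's x and y (they turn with the plug), its upper 5.5 mm narrowing to 10 mm. z up. The plug hardly sinks as it turns.
- plug_top (a point): Middle of the top of the plug's head. Clockwise from above tightens. The plug turns easily (0.03 N m) through a hidden angle, 0.2 to 1.0 rad, new each time; then the taper bites and takes 0.16 N m plus 1.0 N m for each further rad. Snug is 0.06 to 0.24 rad of bite, 0.22 to 0.40 N m: aim for 0.28, turning slowly. It stays as left, but may ease back to 0.16 rad of bite.
- sleeve_point (a point): Point on the lip of the soft sealing sleeve, out of sight in the manifold, 12 mm above the bench, 5 mm off the plug's axis in the manifold's x and y. It stays still while the plug turns easily; the biting taper pushes it level along the manifold's x, 5 mm per rad of bite (it does not turn): 0.3 mm is snug, 1.2 mm over-tight, too little to be read from this measured position.
- key_grip (a point): Steel T-key with a blue bar handle, 72 mm high, 0.15 to 0.31 kg, upright in its stand. The point is the centre of the bar, 63 mm above the key's underside. The bar is 66 mm long (this point's x), 14 mm thick (y), 18 mm high (z up); below it a round shaft of 14 mm, 30 mm free length, then the dark socket, 28 mm square and 24 mm high.
- key_mouth (a point): Centre of the mouth of the key's square socket, at the key's underside; axes as key_grip. The hole is 20.5 mm square, sides parallel to x and y (1.25 mm play on each side of the plug's head, about 0.15 to 0.2 rad of play in turning), 17 mm deep. Fully down, the mouth rests on the plug's shoulder.
- stand_well (a point): Grey key stand, fixed to the bench, 72 mm square and 30 mm high, with a square well, 35 mm wide and 18 mm deep, open to the top. The point is the centre of the well's floor, 12 mm above the bench; x and y along the well's sides, z up.
- erlenmeyer_100_mid (a point): Small conical flask, 63 mm diameter, 105 mm high, loose; bystander. Point on its axis, 50 mm up.
- timer_mid (a point): White bench timer, 66 x 62 x 19 mm, loose; bystander. Point at its centre.
- tape_roll_mid (a point): Roll of beige tape lying flat, 69 mm diameter, 19 mm high, loose; bystander. Point at its centre.
There are look-alikes about, which are no part of the job. What is meant by the part that bears key_grip is not brown, and is the smaller of those in its own colour.

How it is judged:
By the outcome, as a careful person would: the job done as asked, in the order asked, and still so for the second after the job is handed in, with the robot touching nothing.
It also fails if it takes over 64 s, if anything falls off the work surface, if the arm or the gripper's body presses on something with over 40 N, if the wrist force passes 120 N, or if a joint passes its speed limit or range.

ROBOT

A 6-joint arm with a two-finger parallel gripper is mounted at the origin on a cart in front of the work surface, level with it; the furniture and walls round the work are solid. World frame = base frame: x ahead of the robot, y to its left, z up, the work surface at z = 0. Lengths are in mm, angles in rad, forces in N, time in s.
With the tool pointing down it reaches from about 350 to 800 mm from the base axis. Payload 7.3 kg.
Tool frame: the origin (TCP) lies at the very end of the fingers, on their centre line; the grasp point (between the pads) lies grasp_offset behind it (grasp_offset is the distance from the TCP to the grasp point, in mm); z points along the fingers, y is the direction in which the jaws open and shut (so a half turn about z gives the same grasp; the last joint's range is limited). The gripper opens to 85 mm and grips with 20 to 120 N. Pads are 22 mm wide; open, the fingers measure 114 mm over their backs; the gripper's body (76 mm by 85 mm) begins 54 mm behind the grasp point. The pads swing forward as they close: fully open they stand 13 mm farther back than shut.
Start: joints at [1.11, 0.342, 1.524, -0, 1.275, -0.146], TCP at [162.539, 499.225, 231.322] pointing down, gripper open.
Joint ranges: [-2.53, 2.53], [-0.77, 2.02], [0.04, 2.7], [-1, 4.14], [0.28, 2.66], [-3.11, 3.11]. Speed limits (rad/s): [2.57, 2.57, 3.14, 3.14, 3.14, 3.14].

INTERFACE

Orientations are given as a rotation vector (axis times angle).
In Python, from rig import get_state, read_camera, hand_in, masks_of, landmark_of, grasp_offset gives the robot as it stands.
- The arm moves only by the tool servo_tool, never from a script. Its argument "rows" is a list of rows, each a list of 7 numbers: the shift along the tool's x, y, z in m, then the turn, a rotation vector about the tool's x, y, z in degrees, then the opening, from 0 (shut) to 1 (fully open). In form: [[x, y, z, rx, ry, rz, claw], ...]. A call has exactly 10 rows; each row is the pose to reach, as a shift and turn from the pose commanded when the call began, along the tool's axes at that moment; what a row does not reach only later rows make up. A row lasts 1/12 s, in which the tool goes at most 41.7 mm and 7.16 degrees, less where a joint would pass 70% of its speed; a pose out of reach is approached as far as the arm can. A call with a gripper value outside its range is refused whole. The fingers move at their own pace and stop on an object; "newtons" is the grip in N (left out, the last holds). Time passes only in rows, so rows that repeat a pose let the fingers close, or fill a call up. It gives the time, the measured TCP pose, the force and the opening at its end, in the units of the state.
- get_state(): the state, without advancing time (a new reading comes with each control period).
- read_camera(name): name is "scene" or "side" or "wrist"; returns a dict with "frame" (400x640x3 uint8, red, green, blue), "mtx" (3x3 intrinsics, pixels), "R" (3x3) and "t" (3): a world point X has camera coordinates R X + t. Camera axes: x right, y down, z forward; pixel columns grow to the right and rows downward; lengths in mm; the calibration is good to about 2 mm. A picture is of the moment at which its call begins. There is no depth.
- hand_in(): hands the job in, once; it reports no verdict.
Trained networks look in the newest picture that a camera, given by its name, has taken for a name from the list of things; names that differ only in an ending like _2 or _b are one class to them, and where a whole thing is asked for, a point or a joint stands for the part that bears it (a point fixed in the world has none). Each returns a list of dicts, best first, with "score" (0 to 1); they miss things now and then, are a little off and sometimes report something else, mostly with a low value. They report only what shows in the picture. A call takes as long as a camera call. They do not tell look-alikes from the thing itself.
- masks_of(camera, label): "pixels" (400x640 bool, what is visible of it) and "location" ([column, row] in pixels, amid what is visible of it).
- landmark_of(camera, label): "location" ([column, row] in pixels: a listed point, or the origin of a listed thing).
The state is a dict: "t": time; "joints": joint angles; "joint_velocities": joint speeds; "joint_torque": joint torques, N m; "eef_pos": TCP position; "eef_rot": TCP orientation; "wrist_force": force on the tool from outside, world axes, zero at the start; "torque": the same for the moment, N m; "gripper_width": finger opening in mm.
Only numpy, scipy, OpenCV 4.12 (cv2) and the standard library are available. Lean on these libraries where they do the work, as an engineer would, in place of code of your own. Each camera call takes 0.05 s, during which the arm holds its last target.

## Working session

There is one attempt and no reset: what is moved stays moved. The work goes in short steps, Python scripts to look and compute and a tool call to move; the robot and the scene stay as the last step left them, time stands still between calls to the robot, and variables do not carry over. Pictures are saved under pics/ and viewed, and the job is handed in when it is done.

Besides the shell and the picture viewer there is one more tool, called after ">>>" in YAML: its name, and indented under it one key for each argument. servo_tool: Moves the arm, as the interface text tells. Its arguments: {"type":"object","properties":{"rows":{"type":"array"},"newtons":{"type":"number"}},"required":["rows"]}

```bash
mkdir -p pics; ls; python3 - <<'E'
from rig import *
import cv2,numpy as np
s=get_state();print({k:np.round(v,3) for k,v in s.items()}); import rig; print(grasp_offset if not callable(grasp_offset) else grasp_offset())
for c in ["scene","side","wrist"]:
    r=read_camera(c);cv2.imwrite(f"pics/{c}0.png",r["frame"][:,:,::-1]);np.savez(f"{c}0.npz",**r)
    for n in ["key_grip","key_mouth","plug_top","plug_shoulder","stand_well","manifold","erlenmeyer_100_mid","timer_mid","tape_roll_mid"]:
        print(c,n,[(np.round(d["location"],1).tolist(),round(d["score"],2)) for d in landmark_of(c,n)])
print(get_state()["t"])
E
```

```text
pics
{'t': np.float64(0.0), 'joints': array([ 1.11 ,  0.343,  1.525,  0.   ,  1.275, -0.146]), 'joint_velocities': array([-0.001, -0.001, -0.001,  0.   , -0.001, -0.001]), 'joint_torque': array([ 1.0000e-03, -4.3367e+01, -2.4602e+01, -0.0000e+00,  8.0000e-03,
        0.0000e+00]), 'eef_pos': array([162.358, 498.852, 230.629]), 'eef_rot': array([-4.920e-01, -3.102e+00,  2.000e-03]), 'wrist_force': array([-0.641,  0.259,  0.116]), 'torque': array([ 0.003, -0.064,  0.013]), 'gripper_width': np.float64(85.421)}
18.700000000000003
scene key_grip [([440.3, 281.0], 0.86), ([323.4, 237.4], 0.83), ([389.4, 259.5], 0.57)]
scene key_mouth [([383.9, 278.0], 0.63), ([435.1, 298.4], 0.57), ([197.4, 213.3], 0.49)]
scene plug_top [([330.2, 193.8], 0.53)]
scene plug_shoulder [([327.6, 196.0], 0.54)]
scene stand_well [([389.0, 281.7], 0.67)]
scene manifold [([329.2, 213.0], 0.8), ([386.7, 261.7], 0.22)]
scene erlenmeyer_100_mid [([276.8, 155.4], 0.87)]
scene timer_mid [([199.3, 213.3], 0.9), ([278.7, 157.6], 0.56)]
scene tape_roll_mid [([436.5, 227.7], 0.64)]
side key_grip [([382.6, 159.9], 0.69), ([385.1, 137.9], 0.62), ([375.3, 193.7], 0.61)]
side key_mouth [([371.3, 219.6], 0.92), ([383.3, 159.0], 0.6)]
side plug_top [([302.7, 223.2], 0.69), ([307.8, 201.0], 0.54)]
side plug_shoulder [([308.3, 207.8], 0.64)]
side stand_well [([384.3, 173.9], 0.72)]
side manifold [([305.5, 225.2], 0.92), ([352.8, 339.6], 0.7)]
side erlenmeyer_100_mid [([234.2, 270.5], 0.94)]
side timer_mid [([351.6, 338.7], 0.98), ([306.6, 202.3], 0.27)]
side tape_roll_mid [([310.7, 150.3], 0.6)]
wrist key_grip []
wrist key_mouth []
wrist plug_top []
wrist plug_shoulder []
wrist stand_well []
wrist manifold []
wrist erlenmeyer_100_mid []
wrist timer_mid [([262.7, 354.0], 0.95)]
wrist tape_roll_mid []
1.5
```

View pics/scene0.png

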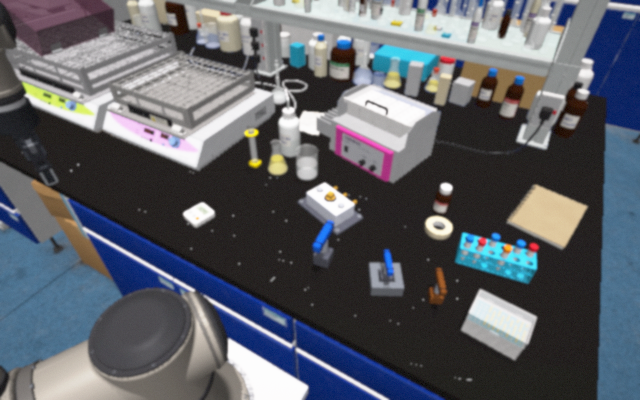

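View pics/side0.png

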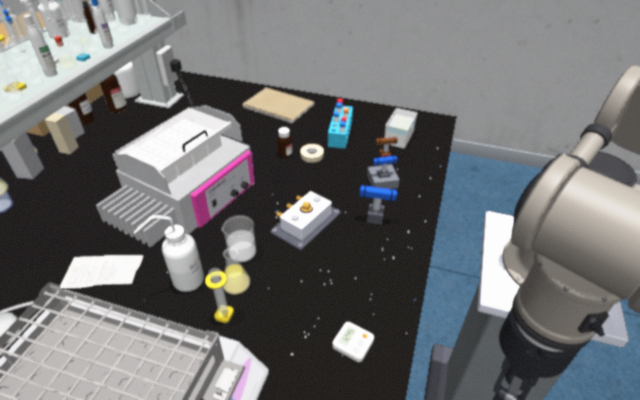

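View pics/wrist0.png

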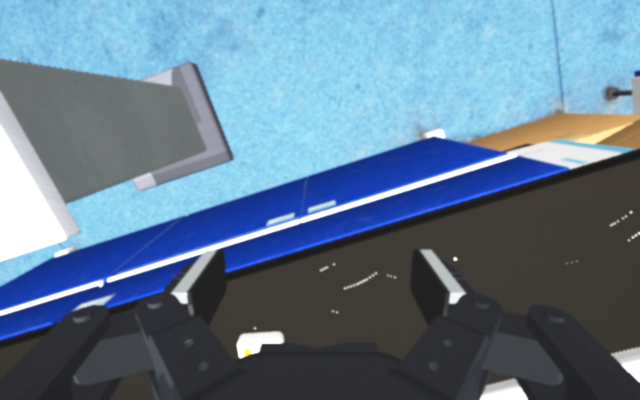

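Candidates for the key: the large blue T-key standing free, at scene (323,237) and side (378,193). The blue one in the grey stand, at scene (389,262) and side (384,160). The brown one, at scene (438,285) and side (385,140). The smaller blue one in the stand fits the description, so I'll check it in a crop and triangulate.

```bash
cat > h.py <<'E'
import numpy as np,cv2
from rig import *
def load(c,n=0): return dict(np.load(f"{c}{n}.npz"))
def proj(r,X):
    p=r["mtx"]@(r["R"]@np.asarray(X,float)+r["t"]); return p[:2]/p[2]
def ray(r,uv):
    d=r["R"].T@np.linalg.inv(r["mtx"])@np.array([uv[0],uv[1],1.]); o=-r["R"].T@r["t"]; return o,d/np.linalg.norm(d)
def atz(r,uv,z):
    o,d=ray(r,uv); return o+d*(z-o[2])/d[2]
def tri(rs,uvs):
    A=0;b=0
    for r,u in zip(rs,uvs):
        o,d=ray(r,u);M=np.eye(3)-np.outer(d,d);A=A+M;b=b+M@o
    X=np.linalg.solve(A,b)
    return X,[np.round(proj(r,X)-u,1).tolist() for r,u in zip(rs,uvs)]
E
python3 - <<'E'
from h import *
S,D=load("scene"),load("side")
for n,a,b in [("grip",(389.4,259.5),(382.6,159.9)),("big",(323.4,237.4),(375.3,193.7)),("plugtop",(330.2,193.8),(307.8,201)),("well",(389,281.7),(384.3,173.9)),("manif",(329.2,213),(305.5,225.2)),("flask",(276.8,155.4),(234.2,270.5)),("timer",(199.3,213.3),(351.6,338.7)),("tape",(436.5,227.7),(310.7,150.3))]:
    X,e=tri([S,D],[np.array(a),np.array(b)]);print(n,np.round(X,1),e)
a=cv2.resize(S["frame"][225:305,340:460],None,fx=5,fy=5,interpolation=2);b=cv2.resize(D["frame"][140:240,330:430],None,fx=4,fy=4,interpolation=2)
cv2.imwrite("pics/crop0.png",np.hstack([a[:400,:400],b])[:,:,::-1])
print(-S["R"].T@S["t"],-D["R"].T@D["t"],S["mtx"][0,0],D["mtx"][0,0])
E
```

```text
grip [ 449.6 -192.2   77.7] [[-0.1, 0.2], [-0.1, -0.1]]
big [433.4 -33.6  83.1] [[0.9, -0.9], [0.8, 0.9]]
plugtop [590.5  34.4  72.6] [[0.5, -0.7], [0.6, 0.7]]
well [ 439.7 -205.1   19. ] [[0.6, -0.6], [0.4, 0.5]]
manif [596.7  39.4  -7.9] [[0.3, -0.3], [0.3, 0.3]]
flask [680.5 277.5  53.9] [[-0.6, 0.7], [-0.8, -1.0]]
timer [393.8 339.2  13.4] [[0.5, -0.4], [0.7, 0.6]]
tape [ 676.4 -248.4   16.1] [[1.4, -1.8], [1.1, 1.7]]
[-113.63781527 -328.7245937   748.20967025] [312.37660102 827.02090699 812.88744647] 383.4053772719686 447.47932170904073
```

View pics/crop0.png

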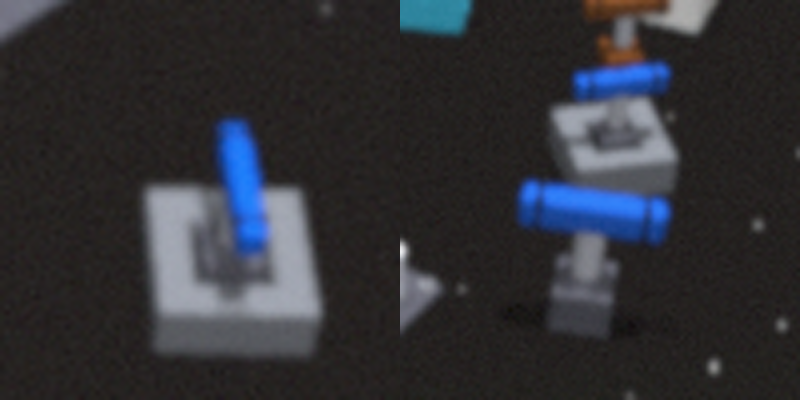

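Two blue keys: the one in the stand (crop centre about scene (388,262)) is clearly the smaller, so that one. Next I'll get its bar direction and work out the first move.

```bash
cat >> h.py <<'E'
from scipy.spatial.transform import Rotation as Ro
def blue(r,box):
    x0,y0,x1,y1=box; hsv=cv2.cvtColor(r["frame"],cv2.COLOR_RGB2HSV); m=cv2.inRange(hsv,(98,120,90),(125,255,255)); k=np.zeros_like(m);k[y0:y1,x0:x1]=m[y0:y1,x0:x1];return k
def ends(m):
    p=np.argwhere(m>0)[:,::-1].astype(float);c=p.mean(0);u=np.linalg.svd(p-c,full_matrices=False)[2][0];s=(p-c)@u
    return c,u,c+u*np.percentile(s,1),c+u*np.percentile(s,99)
def plan(pos,xdir=None,s=None):
    """shift in tool axes (m) and rz deg so tool points down at pos w/ tool x at world yaw xdir(rad)"""
    s=s or get_state();R=Ro.from_rotvec(s["eef_rot"]).as_matrix();p=s["eef_pos"]
    sh=R.T@(np.asarray(pos)-p)/1000
    yaw=np.arctan2(R[1,0],R[0,0]);print("yaw now",yaw,"shift",np.round(sh,4),"tiltz",np.round(R[:,2],4))
    if xdir is not None:
        T=np.array([[np.cos(xdir),np.sin(xdir),0],[np.sin(xdir),-np.cos(xdir),0],[0,0,-1]]).T
        T=np.column_stack([[np.cos(xdir),np.sin(xdir),0],[np.sin(xdir),-np.cos(xdir),0],[0,0,-1]])
        print("rot deg",np.round(np.degrees(Ro.from_matrix(R.T@T).as_rotvec()),2))
E
python3 - <<'E'
from h import *
S,D=load("scene"),load("side")
ms=blue(S,(375,240,400,282));md=blue(D,(365,150,405,170))
cs,_,a,b=ends(ms);cd,_,c,d=ends(md);print(cs,a,b,cd,c,d,ms.sum()/255)
print(tri([S,D],[cs,cd]))
for r,(p,q) in((S,(a,b)),(D,(c,d))):
    P,Q=atz(r,p,75),atz(r,q,75);print(P,Q,np.linalg.norm(P-Q),np.degrees(np.arctan2(*(Q-P)[[1,0]])))
plan([430,-200,230],0)
w=load("wrist");s=get_state();print(w["R"],-w["R"].T@w["t"],w["mtx"][0])
R=Ro.from_rotvec(s["eef_rot"]).as_matrix();print("cam in tool",R.T@(-w["R"].T@w["t"]-s["eef_pos"]),R.T@w["R"].T)
E
```

```text
[388.03921569 261.51470588] [385.87585558 249.02670322] [390.33439561 274.76363882] [384.88586957 159.75      ] [396.94076985 158.3279119 ] [373.23061992 161.12494226] 204.0
(array([ 442.72559718, -192.21300448,   79.00730447]), [[0.1, -0.1], [0.1, 0.1]])
[ 477.59482265 -172.81498535   75.        ] [ 413.6750407  -209.72687969   75.        ] 73.81210245472205 -149.99476254501755
[ 412.89426115 -215.66440675   75.        ] [ 473.38241145 -181.5188464    75.        ] 69.46031686154052 29.444727571694152
yaw now 2.8267717235869885 shift [-0.4708 -0.5821  0.0013] tiltz [ 0.e+00  1.e-04 -1.e+00]
rot deg [ 0.0000e+00 -1.0000e-02  1.6196e+02]
[[ 3.09500117e-01  9.50899276e-01  4.93694087e-04]
 [ 9.13550213e-01 -2.97487688e-01  2.77357322e-01]
 [ 2.63885744e-01 -8.53911092e-02 -9.60766711e-01]] [ 94.72829965 520.79396384 373.84827759] [312.78174486   0.         318.0003819 ]
cam in tool [  71.1615114    -0.48549587 -142.52779012] [[ 1.53592751e-04 -9.60769574e-01 -2.77347799e-01]
 [ 9.99999922e-01  4.64373849e-05  3.92925824e-04]
 [-3.64631870e-04 -2.77347837e-01  9.60769506e-01]]
```

>>> servo_tool:
  rows:
    - [-0.366, -0.227, -0.01, 0, 0, 66, 1]
    - [-0.366, -0.227, -0.01, 0, 0, 66, 1]
    - [-0.366, -0.227, -0.01, 0, 0, 66, 1]
    - [-0.366, -0.227, -0.01, 0, 0, 66, 1]
    - [-0.366, -0.227, -0.01, 0, 0, 66, 1]
    - [-0.366, -0.227, -0.01, 0, 0, 66, 1]
    - [-0.366, -0.227, -0.01, 0, 0, 66, 1]
    - [-0.366, -0.227, -0.01, 0, 0, 66, 1]
    - [-0.366, -0.227, -0.01, 0, 0, 66, 1]
    - [-0.366, -0.227, -0.01, 0, 0, 66, 1]

```text
t: 2.33
eef_pos: [432.2, 179.0, 241.3]
eef_rot: [2.11, 2.327, 0.001]
wrist_force: [1.5, 0.4, 0.1]
gripper_width: 85.5
```

```bash
python3 - <<'E'
from h import *
s=get_state();print(s["t"],s["eef_pos"],s["joints"]);plan([443,-196,230],np.radians(29.7))
E
```

```text
2.3333 [432.15946579 178.99457042 241.30413567] [2.28497707e-01 2.28044845e-01 1.65594050e+00 1.73400953e-04
 1.25689002e+00 1.31025760e-01]
yaw now 1.6682148798927325 shift [-0.3743 -0.0257  0.0112] tiltz [ 7.e-04  3.e-04 -1.e+00]
rot deg [ 3.000e-02 -4.000e-02  6.588e+01]
```

>>> servo_tool:
  rows:
    - [-0.374, -0.026, 0.011, 0, 0, 66, 1]
    - [-0.374, -0.026, 0.011, 0, 0, 66, 1]
    - [-0.374, -0.026, 0.011, 0, 0, 66, 1]
    - [-0.374, -0.026, 0.011, 0, 0, 66, 1]
    - [-0.374, -0.026, 0.011, 0, 0, 66, 1]
    - [-0.374, -0.026, 0.011, 0, 0, 66, 1]
    - [-0.374, -0.026, 0.011, 0, 0, 66, 1]
    - [-0.374, -0.026, 0.011, 0, 0, 66, 1]
    - [-0.374, -0.026, 0.011, 0, 0, 66, 1]
    - [-0.374, -0.026, 0.011, 0, 0, 66, 1]

```text
t: 3.17
eef_pos: [444.1, -200.6, 229.6]
eef_rot: [3.037, 0.793, -0.0]
wrist_force: [-0.5, 0.4, 0.1]
gripper_width: 85.2
```

```bash
python3 - <<'E'
from h import *
c="wrist";r=read_camera(c);cv2.imwrite("pics/wrist1.png",r["frame"][:,:,::-1]);np.savez("wrist1.npz",**r)
for n in ["key_grip","key_mouth","stand_well"]:
    print(n,[(np.round(d["location"],1).tolist(),round(d["score"],2)) for d in landmark_of(c,n)])
s=get_state();print(s["t"],s["eef_pos"],s["joints"],s["joint_velocities"])
E
```

```text
key_grip [([310.9, 178.9], 0.98), ([139.7, 106.1], 0.97), ([413.7, 215.1], 0.94)]
key_mouth [([398.9, 199.9], 0.77), ([308.3, 167.7], 0.73), ([180.5, 110.3], 0.58)]
stand_well [([310.0, 167.5], 0.78)]
3.3667 [ 443.99008454 -193.25847883  229.8591071 ] [-5.69293548e-01  2.69014256e-01  1.63334339e+00  5.02601460e-04
  1.23983679e+00  4.76961878e-01] [ 0.02436812 -0.01024559  0.00581838 -0.00222156  0.00036514  0.00027065]
```

View pics/wrist1.png

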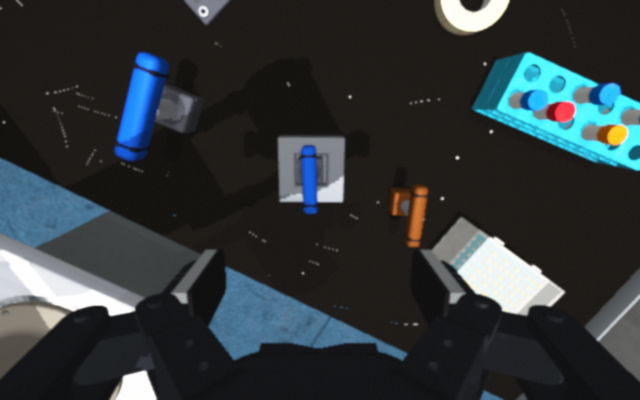

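The wrist view shows the chosen key at (311,179) in the stand, whose square is centred at about (311,169). The larger blue key is at (143,106) and the brown one at (413,215).

```bash
python3 - <<'E'
from h import *
w=load("wrist",1)
m=blue(w,(285,130,335,225));c,u,a,b=ends(m);print(c,a,b)
A,B=atz(w,a,76),atz(w,b,76);print(A,B,np.linalg.norm(A-B),np.degrees(np.arctan2(*(A-B)[[1,0]])),(A+B)/2)
print("grip net",atz(w,(310.9,178.9),75))
g=w["frame"].astype(int);hsv=cv2.cvtColor(w["frame"],cv2.COLOR_RGB2HSV)
k=((hsv[...,1]<60)&(hsv[...,2]>90)).astype(np.uint8);k[:125]=0;k[212:]=0;k[:,:265]=0;k[:,355:]=0
k=cv2.morphologyEx(k,cv2.MORPH_OPEN,np.ones((3,3)))
p=np.argwhere(k)[:,::-1].astype(np.float32);rc=cv2.minAreaRect(p);bx=cv2.boxPoints(rc);print(rc)
P=np.array([atz(w,q,30) for q in bx]);print(P.round(1),P.mean(0),[np.linalg.norm(P[i]-P[i-1]).round(1) for i in range(4)],np.degrees(np.arctan2(*(P[1]-P[0])[[1,0]])),np.degrees(np.arctan2(*(P[2]-P[1])[[1,0]])))
cv2.imwrite("pics/crop1.png",cv2.resize(w["frame"][110:230,240:400],None,fx=5,fy=5,interpolation=2)[:,:,::-1])
S,D=load("scene"),load("side")
cs=ends(blue(S,(375,240,400,282)))[0];cd=ends(blue(D,(365,150,405,170)))[0]
print(tri([S,D,w],[cs,cd,c]))
plan([443,-196,230],np.radians(29.7))
E
```

```text
[308.93456033 178.44171779] [307.79113907 145.89386597] [310.12596937 212.35555737]
[ 470.30691702 -175.09170801   76.        ] [ 413.70328824 -208.80455732   76.        ] 65.88267602213656 30.77782472703841 [ 442.00510263 -191.94813267   76.        ]
grip net [ 443.76663367 -193.06351451   75.        ]
((311.0, 169.5), (65.0, 66.0), 90.0)
[[ 457.7 -143.9   30. ]
 [ 492.4 -206.    30. ]
 [ 429.4 -243.2   30. ]
 [ 392.6 -177.4   30. ]] [ 443.03669887 -192.63339602   30.        ] [np.float64(73.2), np.float64(71.1), np.float64(73.2), np.float64(75.4)] -60.74491705186817 -149.40944279304927
(array([ 443.26343247, -191.6804781 ,   78.71836303]), [[-0.0, -0.3], [-0.1, 0.3], [0.4, 1.1]])
yaw now 0.5243773816014422 shift [-0.0022  0.0019 -0.0001] tiltz [-3.e-04  7.e-04 -1.e+00]
rot deg [-0.04 -0.01  0.34]
```

View pics/crop1.png

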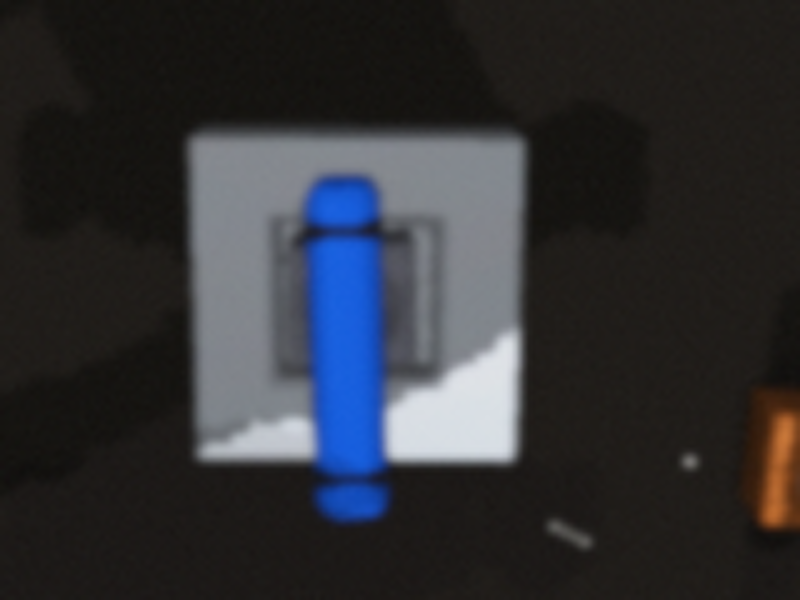

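>>> servo_tool:
  rows:
    - [-0.001, -0.0015, 0.03, 0, 0, 0, 1]
    - [-0.001, -0.0015, 0.065, 0, 0, 0, 1]
    - [-0.001, -0.0015, 0.1, 0, 0, 0, 0.7]
    - [-0.001, -0.0015, 0.125, 0, 0, 0, 0.6]
    - [-0.001, -0.0015, 0.145, 0, 0, 0, 0.5]
    - [-0.001, -0.0015, 0.16, 0, 0, 0, 0.5]
    - [-0.001, -0.0015, 0.17, 0, 0, 0, 0.5]
    - [-0.001, -0.0015, 0.173, 0, 0, 0, 0.5]
    - [-0.001, -0.0015, 0.173, 0, 0, 0, 0.5]
    - [-0.001, -0.0015, 0.173, 0, 0, 0, 0.5]
  newtons: 80

```text
t: 4.2
eef_pos: [443.1, -192.4, 57.6]
eef_rot: [3.033, 0.815, 0.001]
wrist_force: [0.4, 0.1, -0.4]
gripper_width: 42.7
```

```bash
python3 - <<'E'
from h import *
for c in ["wrist","scene"]:
    r=read_camera(c);cv2.imwrite(f"pics/{c}2.png",r["frame"][:,:,::-1]);np.savez(f"{c}2.npz",**r)
s=get_state();print(s["t"],s["eef_pos"],s["wrist_force"],s["gripper_width"])
E
```

```text
4.3 [ 443.21692422 -192.91282582   57.91948148] [-0.22833202  0.09455735 -0.38410974] 42.389855577613254
```

View pics/wrist2.png

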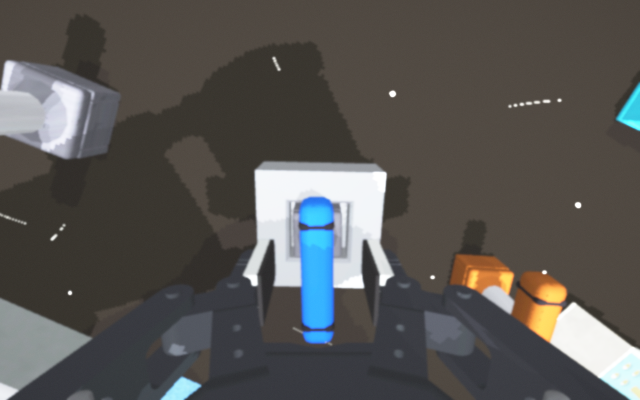

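The bar lies centred between the pads at (317,270). Closing now.

>>> servo_tool:
  rows:
    - [0, 0, 0, 0, 0, 0, 0]
    - [0, 0, 0, 0, 0, 0, 0]
    - [0, 0, 0, 0, 0, 0, 0]
    - [0, 0, 0, 0, 0, 0, 0]
    - [0, 0, 0, 0, 0, 0, 0]
    - [0, 0, 0, 0, 0, 0, 0]
    - [0, 0, 0, 0, 0, 0, 0]
    - [0, 0, 0, 0, 0, 0, 0]
    - [0, 0, 0, 0, 0, 0, 0]
    - [0, 0, 0, 0, 0, 0, 0]
  newtons: 80

```text
t: 5.13
eef_pos: [442.8, -193.2, 57.6]
eef_rot: [3.034, 0.812, 0.001]
wrist_force: [-1.5, 2.1, 6.0]
gripper_width: 12.8
```

```bash
python3 - <<'E'
from h import *
c="wrist";r=read_camera(c);cv2.imwrite(f"pics/{c}3.png",r["frame"][:,:,::-1]);np.savez(f"{c}3.npz",**r)
s=get_state();print(s["t"],s["eef_pos"],s["wrist_force"],s["torque"],s["gripper_width"])
m=blue(r,(280,170,350,350));e=ends(m);print(e)
A,B=atz(r,e[2],76),atz(r,e[3],76);print(A,B,(A+B)/2,np.degrees(np.arctan2(*(A-B)[[1,0]])))
plan([445,-195,230])
E
```

```text
5.1833 [ 442.79658487 -193.19856567   57.56680386] [-1.70878427  1.13024109  5.80296987] [0.11701986 0.20340816 0.00497845] 12.731903634685873
(array([318.04596132, 269.45415245]), array([5.65981486e-04, 9.99999840e-01]), array([318.00551732, 197.99600105]), array([318.0858896 , 340.00111731]))
[ 471.93782909 -176.0333847    76.        ] [ 411.23098396 -211.0751446    76.        ] [ 441.58440652 -193.55426465   76.        ] 29.994794502409754
yaw now 0.5228098822447665 shift [ 0.0011  0.0028 -0.1724] tiltz [ 9.e-04 -4.e-04 -1.e+00]
```

View pics/wrist3.png

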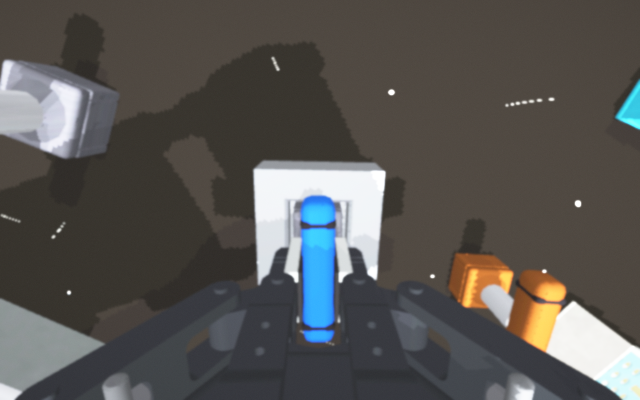

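>>> servo_tool:
  rows:
    - [0, 0, -0.02, 0, 0, 0, 0]
    - [0, 0, -0.05, 0, 0, 0, 0]
    - [0, 0, -0.085, 0, 0, 0, 0]
    - [0.015, -0.01, -0.12, 0, 0, 0, 0]
    - [0.04, -0.026, -0.14, 0, 0, 0, 0]
    - [0.07, -0.045, -0.14, 0, 0, 0, 0]
    - [0.1, -0.064, -0.14, 0, 0, 0, 0]
    - [0.13, -0.083, -0.14, 0, 0, 0, 0]
    - [0.16, -0.102, -0.14, 0, 0, 0, 0]
    - [0.18, -0.115, -0.14, 0, 0, 0, 0]

```text
t: 6.02
eef_pos: [541.7, -0.7, 196.5]
eef_rot: [-3.033, -0.814, 0.0]
wrist_force: [-0.3, -0.9, -2.5]
gripper_width: 12.7
```

```bash
python3 - <<'E'
from h import *
for c in ["wrist","side"]:
    r=read_camera(c);cv2.imwrite(f"pics/{c}4.png",r["frame"][:,:,::-1]);np.savez(f"{c}4.npz",**r)
    for n in ["plug_top","plug_shoulder","key_mouth","manifold"]:
      print(n,[(np.round(d["location"],1).tolist(),round(d["score"],2)) for d in landmark_of(c,n)])
s=get_state();print(s["t"],s["eef_pos"],s["wrist_force"],s["torque"],s["gripper_width"])
E
```

```text
plug_top [([308.2, 112.4], 0.74)]
plug_shoulder [([305.7, 111.0], 0.7)]
key_mouth []
manifold [([307.2, 115.4], 0.71)]
plug_top [([307.1, 202.7], 0.68)]
plug_shoulder [([308.6, 205.3], 0.59)]
key_mouth [([384.8, 158.9], 0.83), ([372.1, 219.8], 0.81), ([332.9, 169.8], 0.74), ([233.2, 272.4], 0.39)]
manifold [([305.2, 222.4], 0.59)]
6.5167 [540.80584873  -4.43360276 197.04615963] [ 0.47630218 -0.27896551 -2.45888669] [-0.06341147 -0.01445145 -0.02478426] 12.49306550330135
```

View pics/wrist4.png

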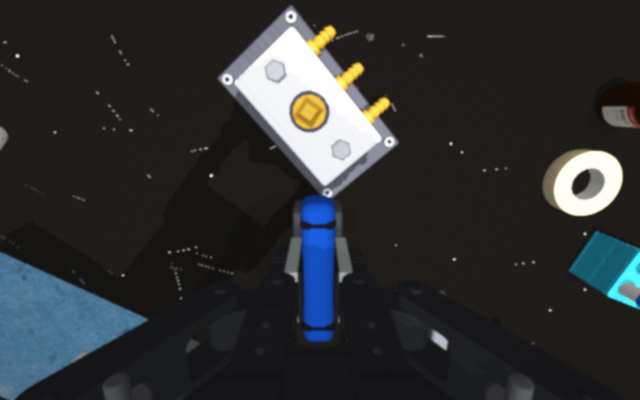

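View pics/side4.png

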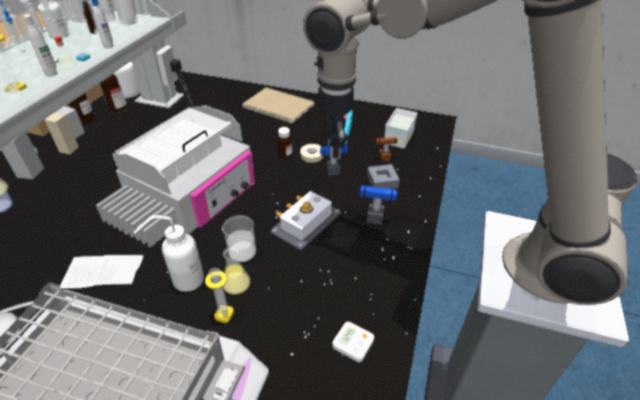

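The key is held upright. In the wrist view the brass plug is at (309,112) with its square head visible, and the block's top face has corners around (240,82)–(327,185).

```bash
python3 - <<'E'
from h import *
r=load("wrist",4)
cr=r["frame"][62:162,250:380];cv2.imwrite("pics/crop4.png",cv2.resize(cr,None,fx=6,fy=6,interpolation=2)[:,:,::-1])
hsv=cv2.cvtColor(r["frame"],cv2.COLOR_RGB2HSV)
m=cv2.inRange(hsv,(10,90,60),(35,255,255));k=np.zeros_like(m);k[88:137,285:333]=m[88:137,285:333]
cs=max(cv2.findContours(k,0,1)[0],key=cv2.contourArea);el=cv2.fitEllipse(cs);print(el, "shoulder@56",atz(r,el[0],56))
for z in(56,72):print("net",z,atz(r,(308.2,112.4),z))
print(np.round(-r["R"].T@r["t"],1))
# manifold white top
w=((hsv[...,1]<40)&(hsv[...,2]>170)).astype(np.uint8);w[:, :225]=0;w[:,400:]=0;w[195:]=0
c=max(cv2.findContours(w,0,1)[0],key=cv2.contourArea);rc=cv2.minAreaRect(c);b=cv2.boxPoints(rc);P=np.array([atz(r,q,50) for q in b]);print(rc,P.round(1),P.mean(0),[np.linalg.norm(P[i]-P[i-1]).round(1) for i in range(4)],[np.degrees(np.arctan2(*(P[i]-P[i-1])[[1,0]])).round(1) for i in range(4)])
E
```

```text
((308.72735595703125, 111.22357177734375), (33.33482360839844, 34.50182342529297), 174.80271911621094) shoulder@56 [595.37128948  40.21448629  56.        ]
net 56 [594.28063738  40.1248142   56.        ]
net 72 [594.69579302  39.78728008  72.        ]
[601.6  34.2 339. ]
((308.7677307128906, 106.27711486816406), (146.54916381835938, 82.9699935913086), 48.715293884277344) [[584.5 113.4  50. ]
 [648.8  87.1  50. ]
 [614.1 -32.   50. ]
 [541.6  -9.   50. ]] [597.23136245  39.87662826  50.        ] [np.float64(129.7), np.float64(69.5), np.float64(124.0), np.float64(76.1)] [np.float64(70.7), np.float64(-22.3), np.float64(-106.3), np.float64(162.4)]
```

View pics/crop4.png

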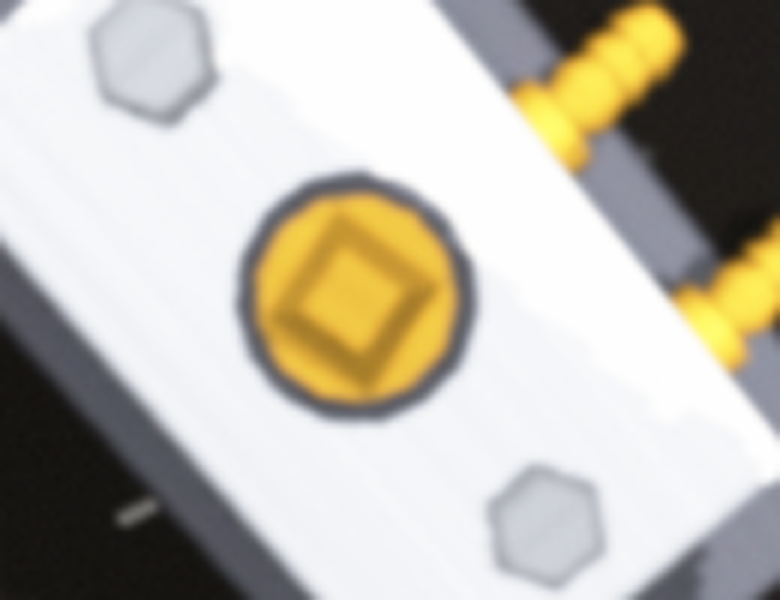

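```bash
python3 - <<'E'
from h import *
r=load("wrist",4)
P=np.array([atz(r,np.array(q)/6+[250,62],66.5) for q in [(343,212),(438,292),(367,392),(270,308)]])
print(P.round(1),P.mean(0))
d=[P[(i+1)%4]-P[i] for i in range(4)];print([np.linalg.norm(x).round(1) for x in d],[np.degrees(np.arctan2(x[1],x[0])).round(1)%90 for x in d])
dd=[P[0]-P[2],P[1]-P[3]];print([(np.degrees(np.arctan2(x[1],x[0]))-45)%90 for x in dd])
# pad tips / key position in tool frame from wrist: bar ends vs camera
s=get_state();R=Ro.from_rotvec(s["eef_rot"]).as_matrix()
m=blue(r,(280,190,350,350));e=ends(m)
A,B=[atz(r,x,s["eef_pos"][2]+18.7) for x in e[2:]];print("bar in tool",R.T@((A+B)/2-s["eef_pos"]),np.linalg.norm(A-B),np.degrees(np.arctan2(*(A-B)[[1,0]])))
plan([594.5,39.8,197])
E
```

```text
[[604.6  46.6  66.5]
 [602.   29.8  66.5]
 [585.2  31.7  66.5]
 [588.3  49.1  66.5]] [595.02288674  39.31209897  66.5       ]
[np.float64(16.9), np.float64(16.9), np.float64(17.8), np.float64(16.5)] [np.float64(81.1), np.float64(83.80000000000001), np.float64(79.7), np.float64(81.1)]
[np.float64(82.47189958140386), np.float64(80.28083970925915)]
bar in tool [  2.09358621  -3.14231337 -18.70000889] 69.11986766943538 30.20286376681995
yaw now 0.5214312021241735 shift [ 0.0686 -0.0116  0.    ] tiltz [ 0. -0. -1.]
```

>>> servo_tool:
  rows:
    - [0.01, 0.003, 0, 0, 0, -7, 0]
    - [0.02, 0.006, 0.005, 0, 0, -14, 0]
    - [0.03, 0.01, 0.015, 0, 0, -21, 0]
    - [0.038, 0.013, 0.025, 0, 0, -28, 0]
    - [0.044, 0.015, 0.035, 0, 0, -35, 0]
    - [0.047, 0.016, 0.045, 0, 0, -42, 0]
    - [0.047, 0.016, 0.052, 0, 0, -48, 0]
    - [0.047, 0.016, 0.056, 0, 0, -51.5, 0]
    - [0.047, 0.016, 0.056, 0, 0, -51.5, 0]
    - [0.047, 0.016, 0.056, 0, 0, -51.5, 0]

```text
t: 7.35
eef_pos: [589.6, 5.6, 140.9]
eef_rot: [-2.383, -2.046, 0.0]
wrist_force: [0.3, 0.9, -1.7]
gripper_width: 12.4
```

```bash
python3 - <<'E'
from h import *
import time
read_camera("side");read_camera("side");s0=get_state()
c="wrist";r=read_camera(c);np.savez(f"{c}5.npz",**r);cv2.imwrite(f"pics/{c}5.png",r["frame"][:,:,::-1])
s=get_state();print(s["t"],s0["eef_pos"],s["eef_pos"],s["wrist_force"],s["torque"],s["gripper_width"])
E
```

```text
7.5 [589.99048267   5.76826625 141.49681687] [589.99810685   5.82213443 141.55528417] [ 0.21162818  0.10719957 -2.59922874] [ 0.01512424 -0.04362389 -0.04308038] 12.486837035989796
```

View pics/wrist5.png

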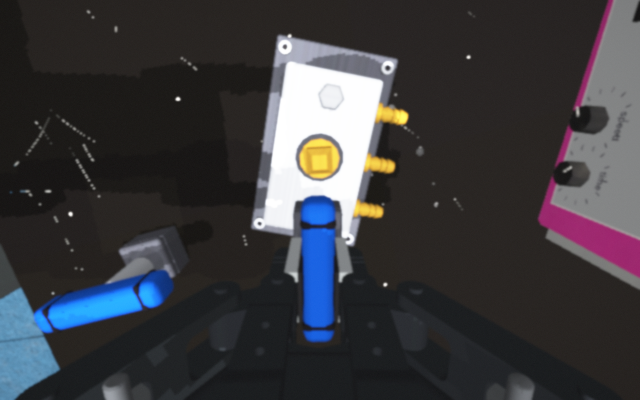

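The plug is at (319,158), just ahead of the bar, and its square head looks nearly aligned with the tool.

```bash
python3 - <<'E'
from h import *
r=load("wrist",5)
cv2.imwrite("pics/crop5.png",cv2.resize(r["frame"][130:190,285:355],None,fx=10,fy=10,interpolation=2)[:,:,::-1])
hsv=cv2.cvtColor(r["frame"],cv2.COLOR_RGB2HSV)
m=cv2.inRange(hsv,(10,90,60),(35,255,255));k=np.zeros_like(m);k[130:188,290:345]=m[130:188,290:345]
cs=max(cv2.findContours(k,0,1)[0],key=cv2.contourArea);el=cv2.fitEllipse(cs);print(el,atz(r,el[0],56))
s=get_state();R=Ro.from_rotvec(s["eef_rot"]).as_matrix()
e=ends(blue(r,(295,190,345,345)));A,B=[atz(r,x,s["eef_pos"][2]+18.7) for x in e[2:]];print("bar in tool",R.T@((A+B)/2-s["eef_pos"]),np.degrees(np.arctan2(*(A-B)[[1,0]])))
E
```

```text
((318.9150390625, 158.07830810546875), (39.269100189208984, 39.682960510253906), 86.53799438476562) [595.18977452  40.35277405  56.        ]
bar in tool [ -0.39351522  -0.88963102 -18.70094343] 81.54135133308681
```

View pics/crop5.png

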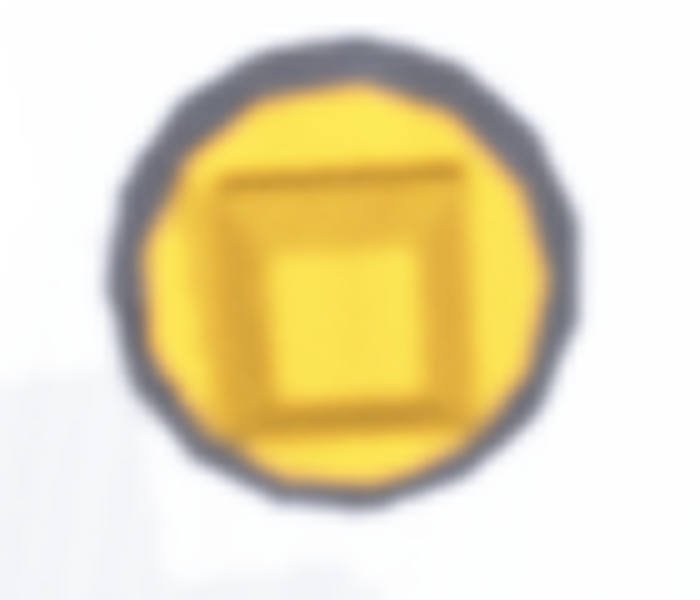

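```bash
python3 - <<'E'
from h import *
r=load("wrist",5)
a=atz(r,(319.3,159.8),66.5);b=atz(r,(319.7,162.5),72);print(a,b)
s=get_state();R=Ro.from_rotvec(s["eef_rot"]).as_matrix()
for P in(a,b,np.array([595.19,40.35,56])):print((R.T@(P-s["eef_pos"])).round(2))
E
```

```text
[595.47318082  40.71768745  66.5       ] [595.56792806  39.71329393  72.        ]
[35.32  0.09 75.06]
[34.34  0.34 69.56]
[34.91 -0.14 85.56]
```

>>> servo_tool:
  rows:
    - [0.01, 0.0002, 0, 0, 0, -0.5, 0]
    - [0.02, 0.0004, 0, 0, 0, -1, 0]
    - [0.03, 0.0006, 0, 0, 0, -1.5, 0]
    - [0.035, 0.0006, 0, 0, 0, -1.5, 0]
    - [0.035, 0.0006, 0, 0, 0, -1.5, 0]
    - [0.035, 0.0006, 0.005, 0, 0, -1.5, 0]
    - [0.035, 0.0006, 0.01, 0, 0, -1.5, 0]
    - [0.035, 0.0006, 0.015, 0, 0, -1.5, 0]
    - [0.035, 0.0006, 0.018, 0, 0, -1.5, 0]
    - [0.035, 0.0006, 0.018, 0, 0, -1.5, 0]

```text
t: 8.33
eef_pos: [594.9, 40.3, 121.7]
eef_rot: [-2.353, -2.079, 0.002]
wrist_force: [-0.6, 0.7, -3.1]
gripper_width: 12.8
```

```bash
python3 - <<'E'
from h import *
ims=[]
for c,b in [("side",(260,150,360,250)),("scene",(290,140,370,220))]:
    r=read_camera(c);np.savez(f"{c}6.npz",**r)
    ims.append(cv2.resize(r["frame"][b[1]:b[3],b[0]:b[2]],(400,400),interpolation=2))
cv2.imwrite("pics/crop6.png",np.hstack(ims)[:,:,::-1])
s=get_state();print(s["t"],s["eef_pos"],s["wrist_force"],s["torque"],s["gripper_width"])
plan([595.2,40.4,101.6])
E
```

```text
8.4333 [595.45984535  40.39580844 122.69568104] [ 0.42228132  0.48270023 -2.65485699] [-0.01410121  0.02488698 -0.04924784] 12.518451542631567
yaw now 1.4475379628940543 shift [-0.     -0.0002  0.0211] tiltz [-5.e-04  1.e-04 -1.e+00]
```

View pics/crop6.png

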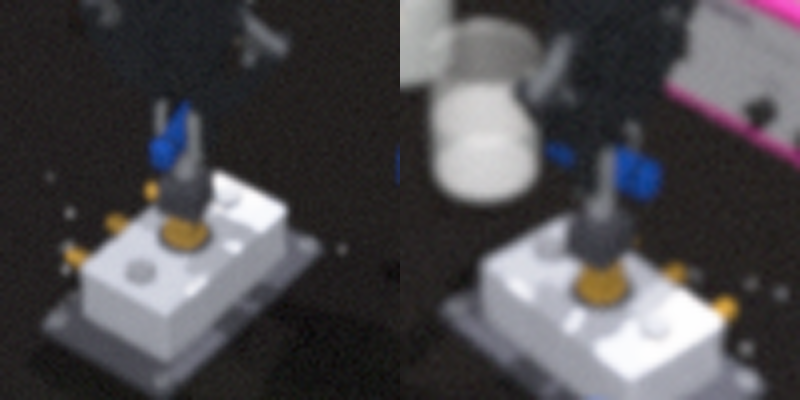

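Both views show the socket centred just above the plug. Descending slowly and watching the force.

>>> servo_tool:
  rows:
    - [0, 0, 0.002, 0, 0, 0, 0]
    - [0, 0, 0.004, 0, 0, 0, 0]
    - [0, 0, 0.006, 0, 0, 0, 0]
    - [0, 0, 0.008, 0, 0, 0, 0]
    - [0, 0, 0.01, 0, 0, 0, 0]
    - [0, 0, 0.012, 0, 0, 0, 0]
    - [0, 0, 0.014, 0, 0, 0, 0]
    - [0, 0, 0.015, 0, 0, 0, 0]
    - [0, 0, 0.016, 0, 0, 0, 0]
    - [0, 0, 0.016, 0, 0, 0, 0]

```text
t: 9.27
eef_pos: [595.5, 40.4, 106.7]
eef_rot: [2.354, 2.081, -0.0]
wrist_force: [0.6, -1.6, -2.2]
gripper_width: 12.4
```

```bash
python3 - <<'E'
from h import *
s=get_state();print(s["t"],s["eef_pos"],s["wrist_force"],s["torque"],s["gripper_width"])
E
```

```text
9.2667 [595.51598289  40.40066238 106.74647225] [ 0.57433201 -1.56009372 -2.20366365] [-0.54731796 -0.06033557 -0.05169393] 12.38483279515764
```

>>> servo_tool:
  rows:
    - [0, 0, 0.001, 0, 0, 0, 0]
    - [0, 0, 0.002, 0, 0, 0, 0]
    - [0, 0, 0.0025, 0, 0, 0, 0]
    - [0, 0, 0.003, 0, 0, 0, 0]
    - [0, 0, 0.0035, 0, 0, 0, 0]
    - [0, 0, 0.004, 0, 0, 0, 0]
    - [0, 0, 0.0045, 0, 0, 0, 0]
    - [0, 0, 0.005, 0, 0, 0, 0]
    - [0, 0, 0.0055, 0, 0, 0, 0]
    - [0, 0, 0.0055, 0, 0, 0, 0]

```text
t: 10.1
eef_pos: [595.6, 40.5, 101.6]
eef_rot: [2.353, 2.081, 0.0]
wrist_force: [-0.7, -3.8, -0.4]
gripper_width: 12.2
```

```bash
python3 - <<'E'
from h import *
ims=[]
for c,b in [("side",(260,150,360,250)),("scene",(290,140,370,220))]:
    r=read_camera(c)
    ims.append(cv2.resize(r["frame"][b[1]:b[3],b[0]:b[2]],(400,400),interpolation=2))
cv2.imwrite("pics/crop7.png",np.hstack(ims)[:,:,::-1])
s=get_state();print(s["t"],s["eef_pos"],s["wrist_force"],s["torque"],s["gripper_width"])
E
```

```text
10.2 [595.59177287  40.55390982 101.58282916] [-0.4520795  -4.05906687  0.93315239] [-0.79425186  0.11736471 -0.07133406] 12.749682883945171
```

View pics/crop7.png

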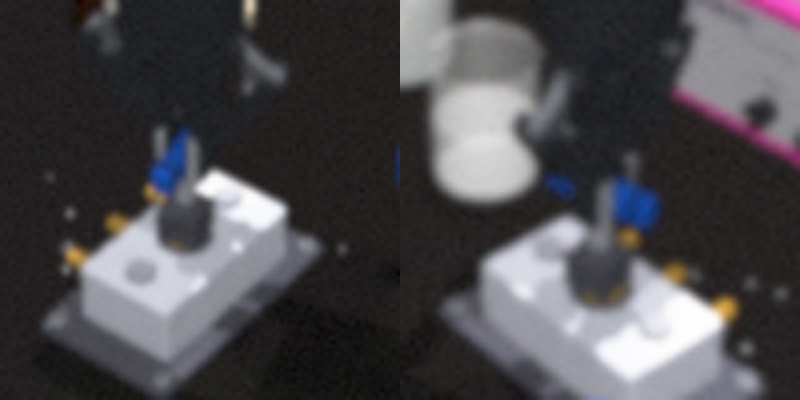

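The key is fully down: TCP z is 101.6, so the mouth is at about 56, and light contact has started. First turn 11°, which is within the guaranteed easy range, after easing the small side load.

>>> servo_tool:
  rows:
    - [-0.0003, 0, 0.0003, 0, 0, 0, 0]
    - [-0.0005, 0, 0.0005, 0, 0, 1, 0]
    - [-0.0005, 0, 0.0005, 0, 0, 2.5, 0]
    - [-0.0005, 0, 0.0005, 0, 0, 4, 0]
    - [-0.0005, 0, 0.0005, 0, 0, 5.5, 0]
    - [-0.0005, 0, 0.0005, 0, 0, 7, 0]
    - [-0.0005, 0, 0.0005, 0, 0, 8.5, 0]
    - [-0.0005, 0, 0.0005, 0, 0, 10, 0]
    - [-0.0005, 0, 0.0005, 0, 0, 11, 0]
    - [-0.0005, 0, 0.0005, 0, 0, 11, 0]

```text
t: 11.03
eef_pos: [595.7, 40.4, 101.5]
eef_rot: [2.543, 1.844, 0.001]
wrist_force: [-1.8, -1.4, 5.0]
gripper_width: 12.1
```

```bash
cat > st.py <<'E'
from h import *
s=get_state();R=Ro.from_rotvec(s["eef_rot"]).as_matrix();print(round(s["t"],2),s["eef_pos"].round(2),"F",s["wrist_force"].round(2),"T",s["torque"].round(3),"w",round(float(s["gripper_width"]),2),"yaw",np.arctan2(R[1,0],R[0,0]).round(4),"j6",s["joints"][5].round(3))
E
python3 st.py
```

```text
11.03 [595.68  40.41 101.45] F [-1.76 -1.4   4.96] T [-0.389  0.291 -0.046] w 12.12 yaw 1.2549 j6 0.255
```

>>> servo_tool:
  rows:
    - [0, 0, 0, 0, 0, 1, 0]
    - [0, 0, 0, 0, 0, 2, 0]
    - [0, 0, 0, 0, 0, 3, 0]
    - [0, 0, 0, 0, 0, 4, 0]
    - [0, 0, 0, 0, 0, 4.5, 0]
    - [0, 0, 0, 0, 0, 5, 0]
    - [0, 0, 0, 0, 0, 5.5, 0]
    - [0, 0, 0, 0, 0, 6, 0]
    - [0, 0, 0, 0, 0, 6, 0]
    - [0, 0, 0, 0, 0, 6, 0]

```text
t: 11.87
eef_pos: [595.7, 40.4, 101.4]
eef_rot: [2.636, 1.71, 0.001]
wrist_force: [-0.8, -0.7, 5.9]
gripper_width: 12.6
```

```bash
python3 st.py
```

```text
11.87 [595.69  40.44 101.43] F [-0.83 -0.69  5.86] T [-0.295  0.294  0.019] w 12.58 yaw 1.1509 j6 0.359
```

>>> servo_tool:
  rows:
    - [0, 0, 0, 0, 0, 0.6, 0]
    - [0, 0, 0, 0, 0, 1.2, 0]
    - [0, 0, 0, 0, 0, 1.8, 0]
    - [0, 0, 0, 0, 0, 2.4, 0]
    - [0, 0, 0, 0, 0, 3, 0]
    - [0, 0, 0, 0, 0, 3.6, 0]
    - [0, 0, 0, 0, 0, 4.2, 0]
    - [0, 0, 0, 0, 0, 5, 0]
    - [0, 0, 0, 0, 0, 5, 0]
    - [0, 0, 0, 0, 0, 5, 0]

```text
t: 12.7
eef_pos: [595.7, 40.5, 101.5]
eef_rot: [-2.708, -1.593, -0.002]
wrist_force: [-1.4, -2.0, 5.5]
gripper_width: 12.4
```

```bash
python3 st.py
```

```text
12.7 [595.72  40.47 101.45] F [-1.37 -2.    5.45] T [-0.263  0.315 -0.019] w 12.39 yaw 1.0636 j6 0.446
```

>>> servo_tool:
  rows:
    - [0, 0, 0, 0, 0, 0.6, 0]
    - [0, 0, 0, 0, 0, 1.2, 0]
    - [0, 0, 0, 0, 0, 1.8, 0]
    - [0, 0, 0, 0, 0, 2.4, 0]
    - [0, 0, 0, 0, 0, 3, 0]
    - [0, 0, 0, 0, 0, 3.6, 0]
    - [0, 0, 0, 0, 0, 4.2, 0]
    - [0, 0, 0, 0, 0, 5, 0]
    - [0, 0, 0, 0, 0, 5, 0]
    - [0, 0, 0, 0, 0, 5, 0]

```text
t: 13.53
eef_pos: [595.7, 40.5, 101.4]
eef_rot: [-2.774, -1.473, -0.002]
wrist_force: [-1.4, -2.0, 5.6]
gripper_width: 12.8
```

```bash
python3 st.py
```

```text
13.53 [595.7   40.53 101.43] F [-1.44 -1.98  5.58] T [-0.291  0.31  -0.077] w 12.78 yaw 0.9764 j6 0.533
```

>>> servo_tool:
  rows:
    - [0, 0, 0, 0, 0, 0.6, 0]
    - [0, 0, 0, 0, 0, 1.2, 0]
    - [0, 0, 0, 0, 0, 1.8, 0]
    - [0, 0, 0, 0, 0, 2.4, 0]
    - [0, 0, 0, 0, 0, 3, 0]
    - [0, 0, 0, 0, 0, 3.6, 0]
    - [0, 0, 0, 0, 0, 4.2, 0]
    - [0, 0, 0, 0, 0, 5, 0]
    - [0, 0, 0, 0, 0, 5, 0]
    - [0, 0, 0, 0, 0, 5, 0]

```text
t: 14.37
eef_pos: [595.8, 40.5, 101.4]
eef_rot: [-2.836, -1.351, -0.002]
wrist_force: [-0.9, -1.6, 5.6]
gripper_width: 12.7
```

```bash
python3 st.py; python3 - <<'E'
from h import *
T=[];ims=[]
for c,b in [("wrist",None),("side",(270,170,340,240)),("scene",(300,160,360,220))]:
    r=read_camera(c);T.append(get_state()["torque"][2].round(3))
    if b: ims.append(cv2.resize(r["frame"][b[1]:b[3],b[0]:b[2]],(400,400),interpolation=2))
    else:
        e=ends(blue(r,(295,180,345,345)));s=get_state();A,B=[atz(r,x,s["eef_pos"][2]+18.7) for x in e[2:]];print("bar yaw",np.arctan2(*(A-B)[[1,0]]))
cv2.imwrite("pics/crop8.png",np.hstack(ims)[:,:,::-1]);print(T)
E
```

```text
14.37 [595.79  40.48 101.45] F [-0.87 -1.56  5.56] T [-0.306  0.303  0.011] w 12.66 yaw 0.8892 j6 0.621
bar yaw 0.8937874171693403
[np.float64(0.001), np.float64(-0.015), np.float64(0.012)]
```

View pics/crop8.png

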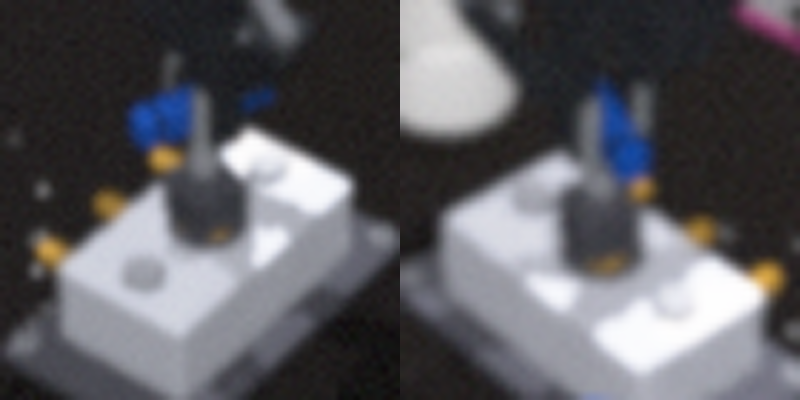

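The socket sits on the shoulder and turns with the tool. The torque is still at the easy level, so I'll continue in 5° steps.

>>> servo_tool:
  rows:
    - [0, 0, 0, 0, 0, 0.6, 0]
    - [0, 0, 0, 0, 0, 1.2, 0]
    - [0, 0, 0, 0, 0, 1.8, 0]
    - [0, 0, 0, 0, 0, 2.4, 0]
    - [0, 0, 0, 0, 0, 3, 0]
    - [0, 0, 0, 0, 0, 3.6, 0]
    - [0, 0, 0, 0, 0, 4.2, 0]
    - [0, 0, 0, 0, 0, 5, 0]
    - [0, 0, 0, 0, 0, 5, 0]
    - [0, 0, 0, 0, 0, 5, 0]

```text
t: 15.35
eef_pos: [595.8, 39.9, 101.4]
eef_rot: [2.892, 1.226, 0.001]
wrist_force: [-0.6, -3.7, 4.7]
gripper_width: 12.5
```

```bash
python3 st.py
```

```text
15.35 [595.84  39.87 101.43] F [-0.55 -3.69  4.75] T [-0.722  0.305  0.012] w 12.51 yaw 0.802 j6 0.708
```

>>> servo_tool:
  rows:
    - [0, 0, 0, 0, 0, 0.6, 0]
    - [0, 0, 0, 0, 0, 1.2, 0]
    - [0, 0, 0, 0, 0, 1.8, 0]
    - [0, 0, 0, 0, 0, 2.4, 0]
    - [0, 0, 0, 0, 0, 3, 0]
    - [0, 0, 0, 0, 0, 3.6, 0]
    - [0, 0, 0, 0, 0, 4.2, 0]
    - [0, 0, 0, 0, 0, 5, 0]
    - [0, 0, 0, 0, 0, 5, 0]
    - [0, 0, 0, 0, 0, 5, 0]

```text
t: 16.18
eef_pos: [595.7, 39.5, 101.4]
eef_rot: [2.942, 1.099, 0.0]
wrist_force: [-2.9, -4.4, 4.5]
gripper_width: 12.7
```

```bash
python3 st.py
```

```text
16.18 [595.69  39.52 101.41] F [-2.86 -4.43  4.49] T [-1.036  0.358  0.098] w 12.67 yaw 0.7148 j6 0.795
```

Torque has risen to about +0.14 N m above baseline, which is near the onset of the bite. Taking smaller steps and averaging the readings.

```bash
cat > av.py <<'E'
from h import *
T=[get_state()["torque"]];F=[get_state()["wrist_force"]]
for i in range(3):
    r=read_camera("wrist");s=get_state();T.append(s["torque"]);F.append(s["wrist_force"])
T=np.array(T);print(s["t"],"T",T.mean(0).round(3),"Tz",T[:,2].round(3),"F",np.mean(F,0).round(2))
R=Ro.from_rotvec(s["eef_rot"]).as_matrix();e=ends(blue(r,(290,170,350,345)));A,B=[atz(r,x,s["eef_pos"][2]+18.7) for x in e[2:]];print("tool yaw",np.arctan2(R[1,0],R[0,0]).round(4),"bar yaw",np.arctan2(*(A-B)[[1,0]]).round(4),s["eef_pos"].round(2))
E
python3 av.py
```

```text
16.3333 T [-1.034  0.364  0.102] Tz [0.098 0.089 0.129 0.093] F [-2.32 -4.75  5.11]
tool yaw 0.7149 bar yaw 0.7206 [595.7   39.51 101.43]
```

>>> servo_tool:
  rows:
    - [0, 0, 0, 0, 0, 0.3, 0]
    - [0, 0, 0, 0, 0, 0.6, 0]
    - [0, 0, 0, 0, 0, 0.9, 0]
    - [0, 0, 0, 0, 0, 1.2, 0]
    - [0, 0, 0, 0, 0, 1.5, 0]
    - [0, 0, 0, 0, 0, 1.8, 0]
    - [0, 0, 0, 0, 0, 2, 0]
    - [0, 0, 0, 0, 0, 2, 0]
    - [0, 0, 0, 0, 0, 2, 0]
    - [0, 0, 0, 0, 0, 2, 0]

```text
t: 17.17
eef_pos: [595.7, 39.5, 101.4]
eef_rot: [2.961, 1.047, 0.0]
wrist_force: [-2.4, -4.3, 5.4]
gripper_width: 12.8
```

```bash
python3 av.py
```

```text
17.3167 T [-1.012  0.405  0.124] Tz [0.148 0.108 0.131 0.108] F [-1.69 -4.96  5.67]
tool yaw 0.6801 bar yaw 0.6871 [595.65  39.5  101.41]
```

>>> servo_tool:
  rows:
    - [0, 0, 0, 0, 0, 0.4, 0]
    - [0, 0, 0, 0, 0, 0.8, 0]
    - [0, 0, 0, 0, 0, 1.2, 0]
    - [0, 0, 0, 0, 0, 1.6, 0]
    - [0, 0, 0, 0, 0, 2, 0]
    - [0, 0, 0, 0, 0, 2.4, 0]
    - [0, 0, 0, 0, 0, 2.7, 0]
    - [0, 0, 0, 0, 0, 3, 0]
    - [0, 0, 0, 0, 0, 3, 0]
    - [0, 0, 0, 0, 0, 3, 0]

```text
t: 18.15
eef_pos: [595.6, 39.5, 101.4]
eef_rot: [2.987, 0.97, 0.0]
wrist_force: [-3.2, -5.0, 5.5]
gripper_width: 12.5
```

```bash
python3 av.py
```

```text
18.3 T [-1.041  0.453  0.192] Tz [0.183 0.192 0.194 0.201] F [-2.56 -4.65  5.96]
tool yaw 0.6278 bar yaw 0.6355 [595.61  39.51 101.42]
```

>>> servo_tool:
  rows:
    - [0, 0, 0, 0, 0, 0.4, 0]
    - [0, 0, 0, 0, 0, 0.8, 0]
    - [0, 0, 0, 0, 0, 1.2, 0]
    - [0, 0, 0, 0, 0, 1.6, 0]
    - [0, 0, 0, 0, 0, 2, 0]
    - [0, 0, 0, 0, 0, 2.3, 0]
    - [0, 0, 0, 0, 0, 2.5, 0]
    - [0, 0, 0, 0, 0, 2.5, 0]
    - [0, 0, 0, 0, 0, 2.5, 0]
    - [0, 0, 0, 0, 0, 2.5, 0]

```text
t: 19.13
eef_pos: [595.5, 39.5, 101.4]
eef_rot: [3.007, 0.904, 0.0]
wrist_force: [-1.8, -5.5, 5.8]
gripper_width: 12.8
```

```bash
python3 av.py
```

```text
19.2833 T [-0.994  0.461  0.228] Tz [0.245 0.259 0.182 0.228] F [-2.73 -5.09  5.96]
tool yaw 0.5843 bar yaw 0.5928 [595.53  39.52 101.42]
```

The torque is about 0.27 N m, snug. Backing off 4° inside the play to unload the flats, then lifting straight up.

>>> servo_tool:
  rows:
    - [0, 0, 0, 0, 0, -1.5, 0]
    - [0, 0, 0, 0, 0, -3, 0]
    - [0, 0, 0, 0, 0, -4, 0]
    - [0, 0, 0, 0, 0, -4, 0]
    - [0, 0, -0.003, 0, 0, -4, 0]
    - [0, 0, -0.006, 0, 0, -4, 0]
    - [0, 0, -0.01, 0, 0, -4, 0]
    - [0, 0, -0.014, 0, 0, -4, 0]
    - [0, 0, -0.018, 0, 0, -4, 0]
    - [0, 0, -0.024, 0, 0, -4, 0]

```text
t: 20.12
eef_pos: [595.1, 40.9, 125.1]
eef_rot: [-2.974, -1.009, 0.001]
wrist_force: [1.0, -0.2, -2.7]
gripper_width: 12.7
```

```bash
python3 st.py
```

```text
20.12 [595.13  40.87 125.09] F [ 1.02 -0.24 -2.68] T [-0.035 -0.015 -0.025] w 12.71 yaw 0.654 j6 0.856
```

>>> servo_tool:
  rows:
    - [0, 0, -0.02, 0, 0, 0, 0]
    - [0, 0, -0.045, 0, 0, 0, 0]
    - [0, 0, -0.065, 0, 0, 0, 0]
    - [-0.015, 0.005, -0.072, 0, 0, 1, 0]
    - [-0.035, 0.012, -0.072, 0, 0, 2, 0]
    - [-0.05, 0.018, -0.072, 0, 0, 4, 0]
    - [-0.062, 0.022, -0.072, 0, 0, 6, 0]
    - [-0.066, 0.023, -0.072, 0, 0, 7.5, 0]
    - [-0.066, 0.023, -0.072, 0, 0, 7.5, 0]
    - [-0.066, 0.023, -0.072, 0, 0, 7.5, 0]

```text
t: 20.95
eef_pos: [557.2, -18.1, 196.9]
eef_rot: [-3.034, -0.812, -0.0]
wrist_force: [-0.0, 0.1, -2.5]
gripper_width: 12.8
```

```bash
python3 - <<'E'
from h import *
r=read_camera("wrist");np.savez("wrist9.npz",**r);cv2.imwrite("pics/crop9.png",cv2.resize(r["frame"][60:180,240:400],None,fx=5,fy=5,interpolation=2)[:,:,::-1])
e=ends(blue(r,(295,180,345,345)));s=get_state();R=Ro.from_rotvec(s["eef_rot"]).as_matrix();A,B=[atz(r,x,s["eef_pos"][2]+18.7) for x in e[2:]];print("bar yaw",np.arctan2(*(A-B)[[1,0]]),R.T@((A+B)/2-s["eef_pos"]))
d=read_camera("side");cv2.imwrite("pics/side9.png",cv2.resize(d["frame"][90:290,240:440],None,fx=3,fy=3)[:,:,::-1]);np.savez("side9.npz",**d)
s=get_state();print(s["t"],s["eef_pos"],s["torque"],s["wrist_force"]);plan([442.8,-193.2,197],0.523)
E
```

```text
bar yaw 0.5252020359993013 [ -0.91268149  -0.18844165 -18.70036112]
21.05 [557.39887282 -17.66778821 196.85354118] [-0.01261185 -0.02041496  0.00413785] [ 0.37033127 -0.28837493 -2.94987609]
yaw now 0.5239105907995644 shift [-0.187   0.0947 -0.0002] tiltz [ 2.e-04  5.e-04 -1.e+00]
rot deg [-0.02 -0.02  0.05]
```

View pics/crop9.png

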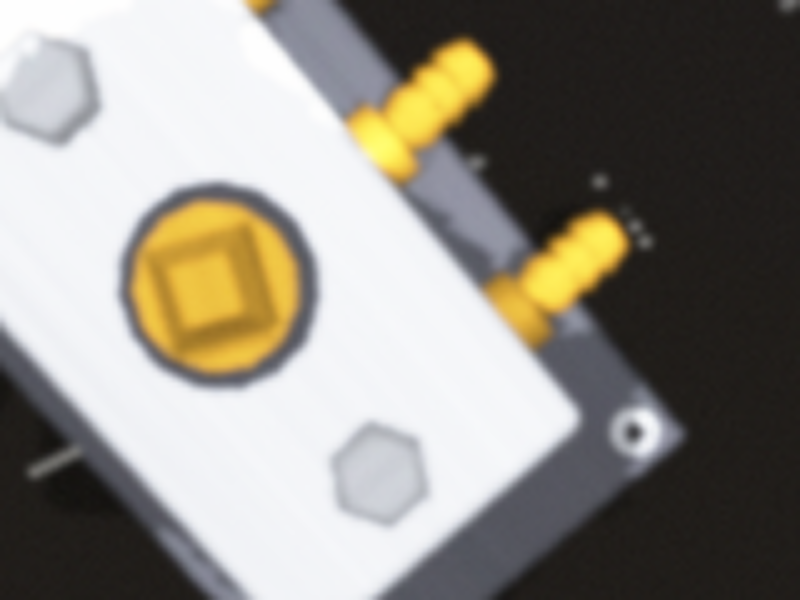

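View pics/side9.png

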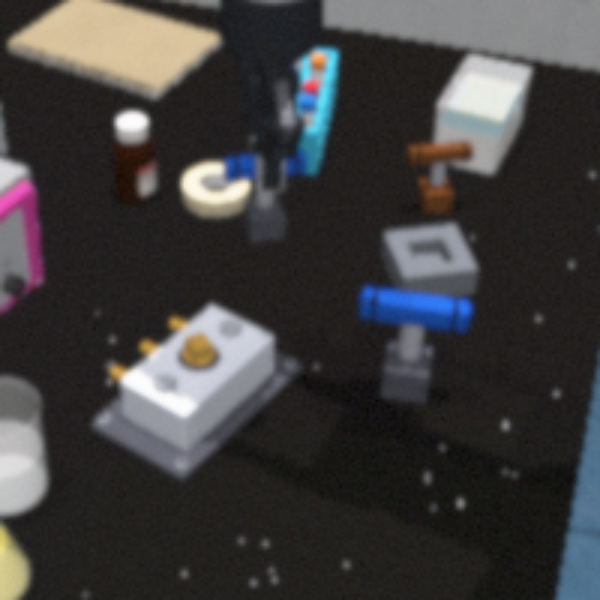

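Plug head has turned about 36° clockwise and the rest is undisturbed. I'll sample the free torque baseline here to confirm the final snug reading.

```bash
python3 - <<'E'
from h import *
T=[]
for i in range(12):
    read_camera("wrist");T.append(get_state()["torque"])
T=np.array(T);print(T.mean(0).round(3),T.std(0).round(3),T[:,2].round(3),get_state()["t"])
E
```

```text
[-0.007  0.013  0.008] [0.033 0.026 0.034] [ 0.016  0.03  -0.013 -0.076  0.026  0.004  0.037  0.062 -0.026 -0.003
  0.035  0.004] 21.65
```

The free baseline now reads about +0.008 rather than −0.045, so the true torque may have been only about 0.22 N m, right at the edge of snug. There is plenty of time, so I'll refit the key and go roughly 2.5° further, which stays within the band under either baseline.

>>> servo_tool:
  rows:
    - [0.016, -0.008, 0, 0, 0, -2.5, 0]
    - [0.036, -0.018, 0, 0, 0, -5, 0]
    - [0.052, -0.026, 0.01, 0, 0, -7.5, 0]
    - [0.062, -0.031, 0.025, 0, 0, -9.5, 0]
    - [0.062, -0.031, 0.042, 0, 0, -9.5, 0]
    - [0.062, -0.031, 0.058, 0, 0, -9.5, 0]
    - [0.062, -0.031, 0.068, 0, 0, -9.5, 0]
    - [0.062, -0.031, 0.072, 0, 0, -9.5, 0]
    - [0.062, -0.031, 0.072, 0, 0, -9.5, 0]
    - [0.062, -0.031, 0.072, 0, 0, -9.5, 0]

```text
t: 22.48
eef_pos: [595.7, 39.4, 125.6]
eef_rot: [2.957, 1.06, 0.002]
wrist_force: [0.7, 0.8, -2.1]
gripper_width: 12.8
```

```bash
python3 st.py; python3 - <<'E'
from h import *
plan([595.3,40.2,101.4],0.69)
E
```

```text
22.48 [595.74  39.38 125.63] F [ 0.74  0.83 -2.08] T [-0.011 -0.013 -0.   ] w 12.8 yaw 0.6885 j6 0.82
yaw now 0.6884776098524173 shift [ 0.0002 -0.0009  0.0242] tiltz [ 0.001  0.    -1.   ]
rot deg [ 0.04 -0.05 -0.09]
```

>>> servo_tool:
  rows:
    - [0, -0.0005, 0.002, 0, 0, 0, 0]
    - [0, -0.0005, 0.005, 0, 0, 0, 0]
    - [0, -0.0005, 0.008, 0, 0, 0, 0]
    - [0, -0.0005, 0.011, 0, 0, 0, 0]
    - [0, -0.0005, 0.014, 0, 0, 0, 0]
    - [0, -0.0005, 0.017, 0, 0, 0, 0]
    - [0, -0.0005, 0.02, 0, 0, 0, 0]
    - [0, -0.0005, 0.022, 0, 0, 0, 0]
    - [0, -0.0005, 0.023, 0, 0, 0, 0]
    - [0, -0.0005, 0.0235, 0, 0, 0, 0]

```text
t: 23.32
eef_pos: [595.3, 39.8, 101.5]
eef_rot: [2.957, 1.061, 0.001]
wrist_force: [1.0, -1.5, 0.2]
gripper_width: 12.5
```

```bash
python3 av.py
```

```text
23.4667 T [-0.383 -0.273  0.019] Tz [0.021 0.018 0.017 0.021] F [ 1.37 -1.5  -1.56]
tool yaw 0.6888 bar yaw 0.693 [595.19  39.81 101.63]
```

Seated again at TCP z 101.6, with an in-play baseline of +0.019. Turning back to just short of the former angle.

>>> servo_tool:
  rows:
    - [0, 0, 0.0003, 0, 0, 0.7, 0]
    - [0, 0, 0.0005, 0, 0, 1.4, 0]
    - [0, 0, 0.0005, 0, 0, 2.1, 0]
    - [0, 0, 0.0005, 0, 0, 2.8, 0]
    - [0, 0, 0.0005, 0, 0, 3.5, 0]
    - [0, 0, 0.0005, 0, 0, 4.2, 0]
    - [0, 0, 0.0005, 0, 0, 4.9, 0]
    - [0, 0, 0.0005, 0, 0, 5.5, 0]
    - [0, 0, 0.0005, 0, 0, 5.5, 0]
    - [0, 0, 0.0005, 0, 0, 5.5, 0]

```text
t: 24.3
eef_pos: [595.3, 39.6, 101.4]
eef_rot: [3.004, 0.917, 0.001]
wrist_force: [-0.5, -5.2, 5.5]
gripper_width: 12.3
```

```bash
python3 av.py
```

```text
24.45 T [-1.106 -0.072  0.136] Tz [0.124 0.159 0.131 0.131] F [-0.23 -5.31  5.28]
tool yaw 0.5923 bar yaw 0.5996 [595.27  39.56 101.43]
```

>>> servo_tool:
  rows:
    - [0, 0, 0, 0, 0, 0.3, 0]
    - [0, 0, 0, 0, 0, 0.6, 0]
    - [0, 0, 0, 0, 0, 0.9, 0]
    - [0, 0, 0, 0, 0, 1.2, 0]
    - [0, 0, 0, 0, 0, 1.5, 0]
    - [0, 0, 0, 0, 0, 1.8, 0]
    - [0, 0, 0, 0, 0, 2, 0]
    - [0, 0, 0, 0, 0, 2, 0]
    - [0, 0, 0, 0, 0, 2, 0]
    - [0, 0, 0, 0, 0, 2, 0]

```text
t: 25.28
eef_pos: [595.2, 39.6, 101.4]
eef_rot: [3.019, 0.864, 0.001]
wrist_force: [0.0, -6.1, 5.0]
gripper_width: 12.5
```

```bash
python3 av.py
```

```text
25.4333 T [-1.105 -0.045  0.239] Tz [0.183 0.225 0.239 0.309] F [ 0.19 -5.34  5.31]
tool yaw 0.5576 bar yaw 0.5659 [595.23  39.59 101.43]
```

>>> servo_tool:
  rows:
    - [0, 0, 0, 0, 0, 0.3, 0]
    - [0, 0, 0, 0, 0, 0.6, 0]
    - [0, 0, 0, 0, 0, 0.9, 0]
    - [0, 0, 0, 0, 0, 1.2, 0]
    - [0, 0, 0, 0, 0, 1.5, 0]
    - [0, 0, 0, 0, 0, 1.8, 0]
    - [0, 0, 0, 0, 0, 2, 0]
    - [0, 0, 0, 0, 0, 2, 0]
    - [0, 0, 0, 0, 0, 2, 0]
    - [0, 0, 0, 0, 0, 2, 0]

```text
t: 26.27
eef_pos: [595.2, 39.6, 101.4]
eef_rot: [3.034, 0.812, 0.001]
wrist_force: [-0.1, -3.8, 6.1]
gripper_width: 12.7
```

```bash
python3 av.py;python3 av.py
```

```text
26.4167 T [-1.09  -0.022  0.267] Tz [0.197 0.294 0.254 0.323] F [ 0.06 -4.52  6.12]
tool yaw 0.5228 bar yaw 0.5318 [595.16  39.63 101.43]
26.5667 T [-1.097 -0.014  0.297] Tz [0.323 0.303 0.242 0.319] F [ 0.03 -4.52  6.  ]
tool yaw 0.5228 bar yaw 0.5318 [595.15  39.64 101.41]
```

The mean is about 0.28 N m, which is in the snug band for either baseline. Backing off within the play and lifting.

>>> servo_tool:
  rows:
    - [0, 0, 0, 0, 0, -1.5, 0]
    - [0, 0, 0, 0, 0, -3, 0]
    - [0, 0, 0, 0, 0, -4.5, 0]
    - [0, 0, 0, 0, 0, -4.5, 0]
    - [0, 0, -0.003, 0, 0, -4.5, 0]
    - [0, 0, -0.006, 0, 0, -4.5, 0]
    - [0, 0, -0.01, 0, 0, -4.5, 0]
    - [0, 0, -0.014, 0, 0, -4.5, 0]
    - [0, 0, -0.018, 0, 0, -4.5, 0]
    - [0, 0, -0.024, 0, 0, -4.5, 0]

```text
t: 27.4
eef_pos: [593.8, 40.8, 124.1]
eef_rot: [-2.998, -0.929, 0.004]
wrist_force: [-0.2, 0.5, -2.5]
gripper_width: 12.5
```

```bash
python3 st.py; python3 - <<'E'
from h import *
plan([442.8,-193.2,197],0.523)
E
```

```text
27.4 [593.83  40.79 124.1 ] F [-0.15  0.46 -2.49] T [0.029 0.013 0.005] w 12.54 yaw 0.6012 j6 0.908
yaw now 0.6012059155579857 shift [-0.257   0.1073 -0.0727] tiltz [-0.0034  0.0015 -1.    ]
rot deg [-0.17  0.12  4.48]
```

>>> servo_tool:
  rows:
    - [0, 0, -0.025, 0, 0, 0, 0]
    - [0, 0, -0.055, 0, 0, 1, 0]
    - [-0.02, 0.008, -0.073, 0, 0, 2, 0]
    - [-0.055, 0.022, -0.073, 0, 0, 3, 0]
    - [-0.09, 0.037, -0.073, 0, 0, 4.5, 0]
    - [-0.125, 0.052, -0.073, 0, 0, 4.5, 0]
    - [-0.16, 0.067, -0.073, 0, 0, 4.5, 0]
    - [-0.19, 0.08, -0.073, 0, 0, 4.5, 0]
    - [-0.205, 0.086, -0.073, 0, 0, 4.5, 0]
    - [-0.207, 0.087, -0.073, 0, 0, 4.5, 0]

```text
t: 28.23
eef_pos: [471.7, -150.6, 198.2]
eef_rot: [-3.035, -0.807, 0.001]
wrist_force: [0.2, -0.1, -1.9]
gripper_width: 12.9
```

```bash
python3 - <<'E'
from h import *
read_camera("side");read_camera("side")
r=read_camera("wrist");np.savez("wrist10.npz",**r);cv2.imwrite("pics/wrist10.png",r["frame"][:,:,::-1])
d=read_camera("side");cv2.imwrite("pics/side10.png",cv2.resize(d["frame"][90:240,290:440],None,fx=4,fy=4)[:,:,::-1])
s=get_state();print(s["t"],s["eef_pos"],s["torque"]);plan([442.8,-193.2,197],0.523)
e=ends(blue(r,(290,180,345,345)));s=get_state();R=Ro.from_rotvec(s["eef_rot"]).as_matrix();A,B=[atz(r,x,s["eef_pos"][2]+18.7) for x in e[2:]];print("bar yaw",np.arctan2(*(A-B)[[1,0]]),R.T@((A+B)/2-s["eef_pos"]))
E
```

```text
28.4333 [ 473.99425251 -147.97897917  198.05084672] [ 0.02349463 -0.00814359  0.01760332]
yaw now 0.5234267231122673 shift [-0.0496  0.0236  0.001 ] tiltz [ 3.e-04  8.e-04 -1.e+00]
rot deg [-0.03 -0.04  0.02]
bar yaw 0.5209761784676443 [ -1.94097187   0.05374858 -18.70134962]
```

View pics/wrist10.png

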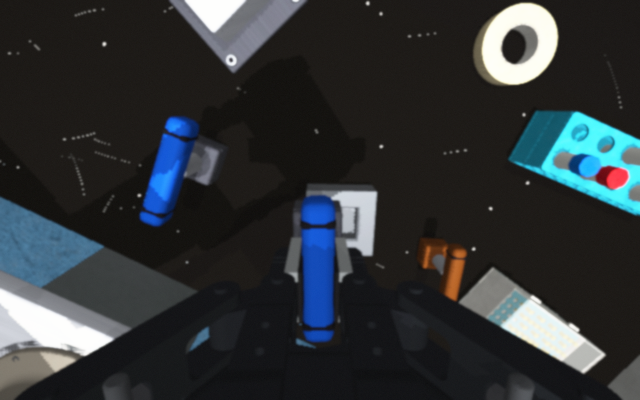

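View pics/side10.png

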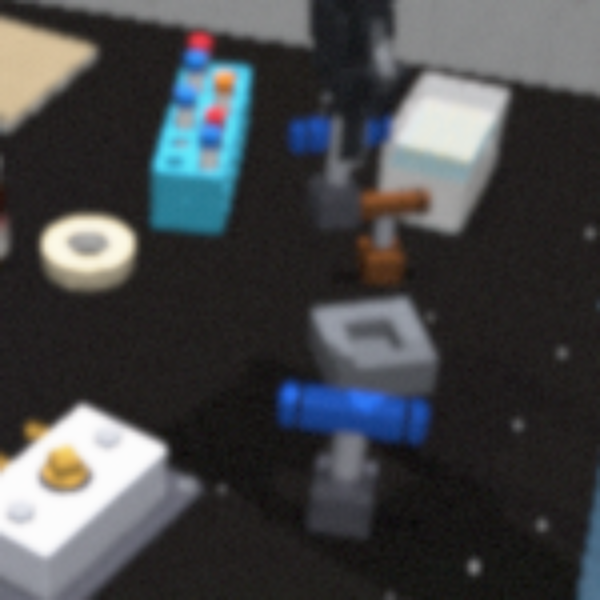

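The key hangs upright, and the stand's empty well is just beyond it at (345,220). Nothing else has been disturbed. Moving over the well and part way down.

>>> servo_tool:
  rows:
    - [-0.02, 0.01, 0, 0, 0, 0, 0]
    - [-0.04, 0.019, 0.01, 0, 0, 0, 0]
    - [-0.0485, 0.0233, 0.025, 0, 0, 0, 0]
    - [-0.0485, 0.0233, 0.045, 0, 0, 0, 0]
    - [-0.0485, 0.0233, 0.065, 0, 0, 0, 0]
    - [-0.0485, 0.0233, 0.085, 0, 0, 0, 0]
    - [-0.0485, 0.0233, 0.1, 0, 0, 0, 0]
    - [-0.0485, 0.0233, 0.108, 0, 0, 0, 0]
    - [-0.0485, 0.0233, 0.11, 0, 0, 0, 0]
    - [-0.0485, 0.0233, 0.11, 0, 0, 0, 0]

```text
t: 29.27
eef_pos: [443.6, -192.7, 87.8]
eef_rot: [-3.034, -0.814, 0.0]
wrist_force: [0.3, 0.6, -2.1]
gripper_width: 12.6
```

```bash
python3 - <<'E'
from h import *
ims=[]
d=read_camera("side");e=read_camera("scene");r=read_camera("wrist")
ims=[cv2.resize(x["frame"][b[1]:b[3],b[0]:b[2]],(390,390),interpolation=2) for x,b in ((d,(350,130,420,200)),(e,(355,225,425,295)))]
cv2.imwrite("pics/crop11.png",np.hstack(ims)[:,:,::-1]);cv2.imwrite("pics/wrist11.png",r["frame"][:,:,::-1])
s=get_state();print(s["t"],s["eef_pos"],s["wrist_force"]);plan([443.6,-192.5,57.6],0.523)
E
```

```text
29.4167 [ 443.97499522 -193.41704602   88.87831976] [-1.42327813 -0.9330579  -2.83265272]
yaw now 0.5234176099909548 shift [ 0.0001 -0.001   0.0313] tiltz [ 1.7e-03 -9.0e-04 -1.0e+00]
rot deg [ 0.09 -0.06  0.02]
```

View pics/crop11.png

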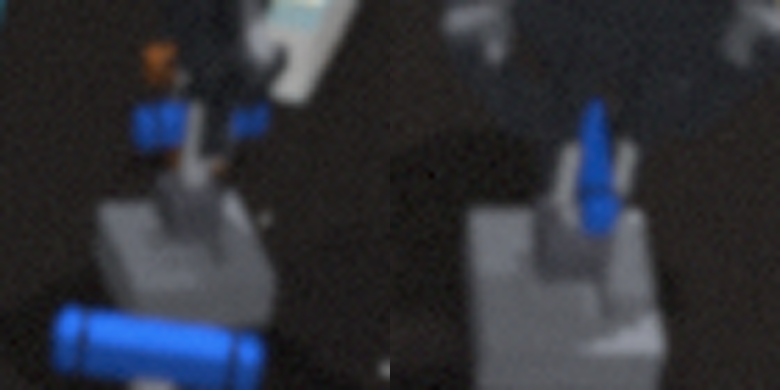

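View pics/wrist11.png

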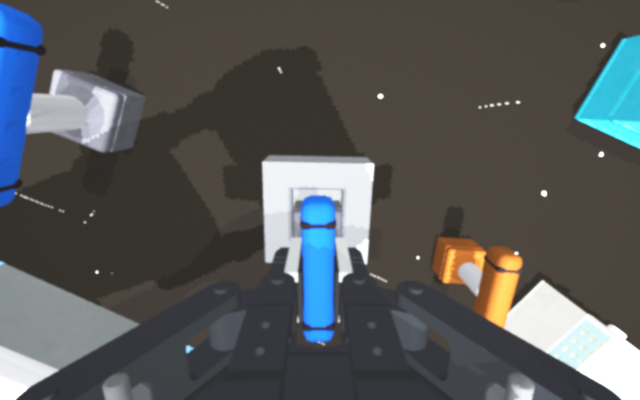

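The well (edges 290–345 px) is centred on the bar at 318 px. Lowering.

>>> servo_tool:
  rows:
    - [0, -0.0003, 0.004, 0, 0, 0, 0]
    - [0, -0.0003, 0.008, 0, 0, 0, 0]
    - [0, -0.0003, 0.012, 0, 0, 0, 0]
    - [0, -0.0003, 0.016, 0, 0, 0, 0]
    - [0, -0.0003, 0.02, 0, 0, 0, 0]
    - [0, -0.0003, 0.023, 0, 0, 0, 0]
    - [0, -0.0003, 0.026, 0, 0, 0, 0]
    - [0, -0.0003, 0.028, 0, 0, 0, 0]
    - [0, -0.0003, 0.029, 0, 0, 0, 0]
    - [0, -0.0003, 0.029, 0, 0, 0, 0]

```text
t: 30.25
eef_pos: [443.0, -193.0, 58.7]
eef_rot: [-3.034, -0.812, 0.0]
wrist_force: [-0.5, 0.3, -2.4]
gripper_width: 12.8
```

```bash
python3 st.py
```

```text
30.25 [ 442.96 -193.01   58.72] F [-0.48  0.3  -2.42] T [-0.016  0.008 -0.038] w 12.8 yaw 0.523 j6 0.478
```

In the well and about 1 mm off the floor. Touching down gently.

>>> servo_tool:
  rows:
    - [0, 0, 0.0004, 0, 0, 0, 0]
    - [0, 0, 0.0008, 0, 0, 0, 0]
    - [0, 0, 0.0011, 0, 0, 0, 0]
    - [0, 0, 0.0014, 0, 0, 0, 0]
    - [0, 0, 0.0014, 0, 0, 0, 0]
    - [0, 0, 0.0014, 0, 0, 0, 0]
    - [0, 0, 0.0014, 0, 0, 0, 0]
    - [0, 0, 0.0014, 0, 0, 0, 0]
    - [0, 0, 0.0014, 0, 0, 0, 0]
    - [0, 0, 0.0014, 0, 0, 0, 0]

```text
t: 31.08
eef_pos: [443.1, -193.1, 57.7]
eef_rot: [3.035, 0.812, 0.0]
wrist_force: [-0.4, 0.6, -0.4]
gripper_width: 12.5
```

```bash
python3 st.py
```

```text
31.08 [ 443.14 -193.1    57.66] F [-0.42  0.58 -0.41] T [ 0.035 -0.008  0.051] w 12.51 yaw 0.523 j6 0.478
```

>>> servo_tool:
  rows:
    - [0, 0, 0, 0, 0, 0, 0.2]
    - [0, 0, 0, 0, 0, 0, 0.3]
    - [0, 0, 0, 0, 0, 0, 0.45]
    - [0, 0, 0, 0, 0, 0, 0.5]
    - [0, 0, 0, 0, 0, 0, 0.5]
    - [0, 0, 0, 0, 0, 0, 0.5]
    - [0, 0, 0, 0, 0, 0, 0.5]
    - [0, 0, 0, 0, 0, 0, 0.5]
    - [0, 0, 0, 0, 0, 0, 0.5]
    - [0, 0, 0, 0, 0, 0, 0.5]

```text
t: 31.92
eef_pos: [443.1, -193.1, 57.6]
eef_rot: [-3.035, -0.812, -0.0]
wrist_force: [-0.1, -0.4, -0.2]
gripper_width: 43.0
```

>>> servo_tool:
  rows:
    - [0, 0, -0.005, 0, 0, 0, 0.5]
    - [0, 0, -0.015, 0, 0, 0, 0.5]
    - [0, 0, -0.035, 0, 0, 0, 0.5]
    - [0, 0, -0.06, 0, 0, 0, 0.5]
    - [0, 0, -0.09, 0, 0, 0, 0.5]
    - [0, 0, -0.12, 0, 0, 0, 0.5]
    - [0, 0, -0.15, 0, 0, 0, 0.5]
    - [0, 0, -0.17, 0, 0, 0, 0.5]
    - [0, 0, -0.17, 0, 0, 0, 0.5]
    - [0, 0, -0.17, 0, 0, 0, 0.5]

```text
t: 32.75
eef_pos: [443.4, -193.2, 228.8]
eef_rot: [3.033, 0.812, 0.003]
wrist_force: [-0.3, -0.2, -0.6]
gripper_width: 42.7
```

```bash
python3 st.py; python3 - <<'E'
from h import *
for c in ["wrist","side","scene"]:
    r=read_camera(c);cv2.imwrite(f"pics/{c}12.png",r["frame"][:,:,::-1])
    if c=="wrist":
        e=ends(blue(r,(275,130,345,225)));A,B=[atz(r,x,75) for x in e[2:]];print(A,B,(A+B)/2,np.degrees(np.arctan2(*(A-B)[[1,0]])),np.linalg.norm(A-B))
    print(c,[(n,[np.round(d["location"],1).tolist() for d in landmark_of(c,n)[:1]]) for n in ["erlenmeyer_100_mid","timer_mid","tape_roll_mid"]])
print(get_state()["t"])
E
```

```text
32.75 [ 443.38 -193.25  228.77] F [-0.29 -0.22 -0.57] T [ 0.014 -0.006  0.01 ] w 42.7 yaw 0.523 j6 0.478
[ 471.11414134 -175.7935266    75.        ] [ 413.38645612 -209.42426477   75.        ] [ 442.25029873 -192.60889568   75.        ] 30.224032007148377 66.80952170961133
wrist [('erlenmeyer_100_mid', []), ('timer_mid', []), ('tape_roll_mid', [[478.8, 0.0]])]
side [('erlenmeyer_100_mid', [[233.0, 271.5]]), ('timer_mid', [[351.3, 336.4]]), ('tape_roll_mid', [[308.9, 153.6]])]
scene [('erlenmeyer_100_mid', [[278.6, 156.3]]), ('timer_mid', [[198.0, 214.0]]), ('tape_roll_mid', [[437.1, 227.3]])]
33.35
```

View pics/wrist12.png

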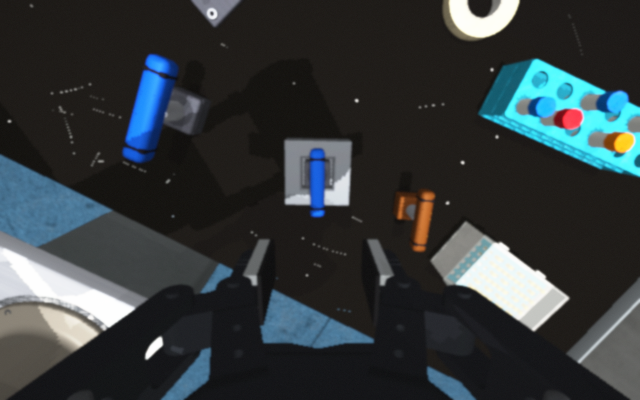

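View pics/side12.png

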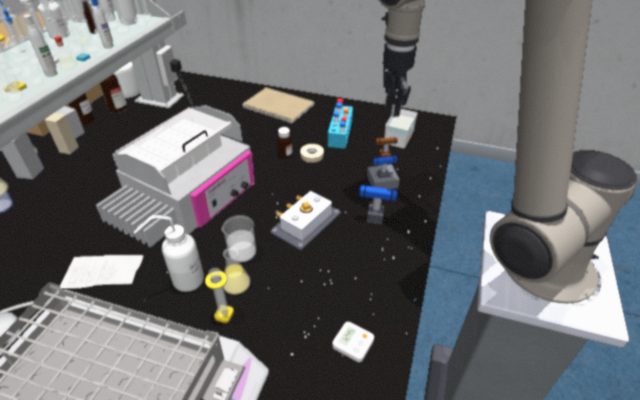

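The key stands upright in its well, with the bar at (318,182) in the wrist view and (442,−193) in the world. The gripper is clear, and the bystanders are where they started. Handing in.

```bash
python3 -c "
from rig import *
print(hand_in())"
```

```text
the job is handed in; nothing more can be done
None
```

I tightened the plug to snug with the small blue T-key, set the key back upright in its stand, and handed the job in at about 33 s of the 64 s allowed.

- **Fit and turn:** I seated the socket fully on the plug's shoulder and turned it clockwise slowly until the torque climbed.
- **First stop:** This read about 0.23 N m raw. The sensor's no-load reading had drifted by about 0.05 N m during the job, so that could have been only 0.22 N m, right at the lower edge of snug. I refitted the key and turned about 3.5° past the first stop.
- **Final torque:** It read about 0.28 N m raw, averaged over 8 noisy samples (0.20 to 0.32). Allowing for the drift, that is roughly 0.27 to 0.32 N m, inside the 0.22–0.40 band. I cannot pin it down more closely.
- **Last checks:** The key's bar is within 1 mm of where it started and at the same angle. The flask, timer and tape roll are unmoved to within about 3 pixels, and the gripper is open and clear of everything. After the first turn the plug's head had visibly turned about 36°; I did not measure its angle again after the second.

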